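# Unhook the magnifier and letter opener and file them in the desk organiser

### The job

Put the two reading tools on the hook rack away in the black desk organiser: stand the rectangular magnifier, lens down and fully home, in the wide middle slot in front of the notebook, and the letter opener, point down and fully home, in the narrow slot of the front row beside the calculator. Lift each wire loop up past the tip of its deep hook before drawing it away so the hooks are not wrenched, lower the tools in gently instead of dropping them, and leave the brush hanging and everything else standing where it is.

Things in the scene. Friction and masses are not known exactly. Their poses are not given: they have to be found in the camera images.
- rack: Steel hook rack fixed to the desk. Origin on the desk under the rail's middle; the hooks point along its -x (towards the robot), y runs along the rail. Base plate 100 x 290 x 12 mm; 12 mm posts at y = +-130 mm; rail 12 mm thick at x = 0, z = 266 mm. Three J hooks of 6 mm wire at y = +85, 0, -85 mm: each dips to a flat trough at x = -40 to -52 mm, then turns up to its tip.
- hook_left (a point): Hook at rack y = +85 mm: top of the wire in its trough, where a loop hangs, at rack x = -46 mm, 250 mm above the desk. The tip stands 17 mm further out (rack x = -63 mm); its top is 280 mm above the desk, 30 mm above this point.
- hook_mid (a point): the same point of the hook at rack y = 0
- hook_right (a point): the same point of the hook at rack y = -85 mm
- magnifier: Rectangular magnifier, 140 g, hanging lens-down on any one of the hooks, axes parallel to the rack's. Origin: middle of its lower edge; z up along it to the loop, y across, x through its thickness. Glass in a thin black frame 80 (y) x 9 (x) x 62 (z) mm; steel neck 8 mm thick; handle 22 (y) x 13 (x) mm from z = 88 to 150 mm; steel wire loop above (see magnifier_loop).
- magnifier_grip (a point): On the magnifier's axis 107 mm above its lower edge: a good grip on the handle. Hooks and rail overhang it, so a gripper straight from above hits them; take the handle across its 22 mm width from in front, tool leaning about 45 degrees, fingers pointing down and along the rack's +x.
- magnifier_loop (a point): Inner top of the magnifier's loop, 205 mm above its lower edge. 5 mm wire, 30 mm wide over all; opening 20 mm wide (y), about z = 152 to 205 mm; the hook passes through it along x. Kept upright, the tool must rise more than 30 and less than 45 mm before being drawn off along the rack's -x.
- opener: Letter opener, 80 g, hanging point-down on any one of the hooks. Origin at its point; axes as for the magnifier. Steel blade 17 (y) x 4 (x) mm, z = 0 (blunt point 9 mm wide) to 90 mm; wooden handle 22 (y) x 13 (x) mm, z = 88 to 150 mm; wire loop like the magnifier's, opening z = 152 to 205 mm.
- opener_grip (a point): on the opener's axis 107 mm above its point: a good grip on the handle, reached like the magnifier's
- opener_loop (a point): inner top of the opener's wire loop, 205 mm above its point
- brush: Wooden desk brush hanging on the remaining hook, to be left there: head 42 (y) x 22 (x) mm from z = 0 (lower end, the origin) to 68 mm; handle 22 mm wide up to z = 150 mm, loop like the magnifier's
- brush_loop (a point): inner top of the brush's wire loop, 205 mm above its lower end
- organiser: Black plastic organiser fixed to the desk, 112 mm wide (y), 190 mm deep (x). Origin under its middle; x to its rear (away from the robot), z up. Three rows of slots 41 mm apart in x, all leaning back 22 degrees (top towards +x), 24 mm across square to the lean, between walls 14 mm thick. Front row: narrow slot and calculator; middle: wide slot; rear: notebook.
- wide_slot (a point): Centre of the floor of the empty middle slot, 100 mm wide (y), at organiser x = 0, y = 0, z = 18 mm. The floor lies square to the slot; along the slope above it the front wall rises 67 mm, the side walls 75, the rear wall 83. A tool standing in the front row rises into the space that a gripper leaning over from the front needs for this slot.
- narrow_slot (a point): Centre of the floor of the empty narrow slot in the front row, 34 mm wide (y), at organiser x = -41, y = -33, z = 18 mm; a 75 mm high, 4 mm thick divider parts it from the calculator. Front wall 54 mm, rear wall 83 mm up the slope from the floor.
- notebook: hardback pocket notebook 20 x 92 x 132 mm standing in the rear slot of the organiser; origin at the centre of its lower edge, z up along it
- calculator: pocket calculator 10 x 52 x 92 mm standing in the wider part of the organiser's front row; origin at the centre of its lower edge, z up along it
- vase: white ceramic vase, 76 mm across, 150 mm high; origin at the centre of its underside
- bottle: stainless bottle with a screw cap, 66 mm across, 228 mm high; origin at the centre of its underside
- staple_remover: blue plastic staple remover, 55 x 34 x 35 mm, lying on the desk; origin at the centre of its underside
- mug: white mug, 80 mm across, 92 mm high, handle at its +y; origin at the centre of its underside
Mind the look-alikes: they are no part of the job. There is more than one size of the calculator; the one meant has the size given above.

How it is judged:
By the outcome, as a careful person would: the job done as asked, in the order asked, and still so for the second after the job is handed in, with the robot touching nothing.
It also fails if it takes over 72 s, if anything falls off the work surface, if the arm or the gripper's body presses on something with over 40 N, if the wrist force passes 120 N, or if a joint passes its speed limit or range.

### The arm

A 6-joint arm with a two-finger parallel gripper is mounted at the origin on the work surface. World frame = base frame: x ahead of the robot, y to its left, z up, the work surface at z = 0. Lengths are in m, angles in rad, forces in N, time in s.
With the tool pointing down it reaches from about 0.275 to 0.875 m from the base axis. Payload 12.5 kg.
Tool frame: the origin (TCP) lies at the very end of the fingers, on their centre line; the grasp point (between the pads) lies 19 mm behind it; x points along the fingers, y is the direction in which the jaws open and shut, and the axes are right-handed (so a half turn about x gives the same grasp; the last joint's range is limited). The gripper opens to 85 mm and grips with 20 to 120 N. Pads are 22 mm wide; open, the fingers measure 114 mm over their backs; the gripper's body (76 mm by 85 mm) begins 54 mm behind the grasp point. The pads swing forward as they close: fully open they stand 13 mm farther back than shut.
Start: joints at [1.127, 0.351, 1.652, -0, 1.139, -0.085], TCP at [0.193, 0.515, 0.231] pointing down, gripper open.
Joint ranges: [-2.75, 2.75], [-0.79, 2.1], [0.01, 2.65], [-1.57, 4.71], [0.07, 3.14], [-2.87, 2.87]. Speed limits (rad/s): [2.22, 2.22, 2.79, 3.14, 3.14, 3.14].

### API

Orientations are given as [roll, pitch, yaw] about the fixed x, y, z axes, in that order (R = Rz(yaw) Ry(pitch) Rx(roll)).
In Python, from bench import sense, snapshot, camera_params, hand_in, find_in gives the robot as it stands.
- The arm moves only by the shell command python3 -m inch 'ROWS' [FORCE]. ROWS is JSON, one flat list of numbers, 7 for each row, row after row: the turn, a rotation vector about the world's x, y, z in rad, then the shift along the world's x, y, z in cm, then the closure, from 0 (fully open) to 1 (shut). A call has exactly 5 rows; each row is the pose to reach, as a shift and turn from the pose commanded when the call began; what a row does not reach only later rows make up. A row lasts 1/10 s, in which the tool goes at most 50 mm and 8.59 degrees, less where a joint would pass 70% of its speed; a pose out of reach is approached as far as the arm can. A call with a gripper value outside its range is refused whole. The fingers move at their own pace and stop on an object; FORCE is the grip in N (left out, the last holds). Time passes only in rows, so rows that repeat a pose let the fingers close, or fill a call up. It gives the time, the measured TCP pose, the force and the opening at its end, in the units of the state.
- sense(): the state, without advancing time (a new reading comes with each control period).
- snapshot(name): name is "scene" or "top" or "wrist"; returns the picture (384x512x3 uint8, red, green, blue); there is no depth.
- camera_params(name): a dict with "vfov" (degrees; the focal length in pixels is half the picture's height over the tangent of half this angle, whatever the lens; pixels are square), "cx", "cy" (the principal point, pixels), "k1" (the pictures are not rectified: a ray, as slopes to the right and down, at radius r is drawn at 1 + k1 r^2 times it, then the intrinsics apply), "origin" and "rotation" of the camera in the world; the wrist camera has in their place "tool_from_camera" (4x4, takes a point from camera to tool coordinates, whose origin is the TCP and whose axes are the tool frame's). Camera axes: x right, y down, z forward; pixel columns grow to the right and rows downward; lengths in m; the calibration is good to about 2 mm. A picture is of the moment at which its call begins: read the wrist's pose just before it. camera_params takes no time and is no camera call.
- hand_in(): hands the job in, once; it reports no verdict.
Trained networks look in the newest picture that a camera, given by its name, has taken for a name from the list of things; names that differ only in an ending like _2 or _b are one class to them, and where a whole thing is asked for, a point or a joint stands for the part that bears it (a point fixed in the world has none). Each returns a list of dicts, best first, with "confidence" (0 to 1); they miss things now and then, are a little off and sometimes report something else, mostly with a low value. They report only what shows in the picture. A call takes as long as a camera call. They do not tell look-alikes from the thing itself.
- find_in(camera, label): "location" ([x, y, z] in m, in world coordinates, good to about 4 mm: the middle of the surface that is visible of it).
The state is a dict: "time": time; "joints": joint angles; "dq": joint speeds; "joint_efforts": joint torques, N m; "ee_pos": TCP position; "orientation": TCP orientation; "contact_force": force on the tool from outside, world axes, zero at the start; "wrist_torque": the same for the moment, N m; "width": finger opening in m.
Only numpy, scipy, OpenCV 4.12 (cv2) and the standard library are available. Lean on these libraries where they do the work, as an engineer would, in place of code of your own. Each camera call takes 0.05 s, during which the arm holds its last target. There are 200 camera calls.

## Working session

There is one attempt and no reset: what is moved stays moved. The work goes in short steps, Python scripts to look and compute and a shell command to move; the robot and the scene stay as the last step left them, time stands still between calls to the robot, and variables do not carry over. Pictures are saved under pics/ and viewed, about 8 in all and at most 12, crops included, and the job is handed in when it is done.

```bash
ls; mkdir -p pics
python3 - <<'E'
from bench import *
import cv2,numpy as np
s=sense();print(s)
for c in("scene","top"):
    im=snapshot(c);cv2.imwrite(f"pics/{c}0.png",im[:,:,::-1])
    p=camera_params(c);print(c,p)
    for l in("hook_left","hook_mid","hook_right","magnifier_grip","magnifier_loop","opener_grip","opener_loop","brush_loop","brush","magnifier","opener","wide_slot","narrow_slot","organiser","notebook","calculator","rack"):
        print(l,[(np.round(d["location"],3).tolist(),round(d["confidence"],2)) for d in find_in(c,l)[:3]])
E
```

```text
pics
{'time': 0.0, 'joints': array([ 1.12745227e+00,  3.51279732e-01,  1.65243709e+00,  1.38026426e-05,
        1.13909718e+00, -8.45693585e-02]), 'dq': array([ 0.00045508,  0.00015267,  0.00141623, -0.00112249,  0.00069585,
        0.00046601]), 'joint_efforts': array([ 7.24808662e-03, -5.06104803e+01, -2.91405880e+01,  2.43675213e-04,
        4.49507454e-03, -4.70870123e-05]), 'ee_pos': array([0.19293196, 0.51469066, 0.23072966]), 'orientation': array([-1.66562383,  1.56957491, -2.02440431]), 'contact_force': array([-0.02451612, -0.05867491,  0.03870535]), 'wrist_torque': array([-0.0493445 ,  0.04171888,  0.01975123]), 'width': 0.08520451349028028}
scene {'vfov': 52.50041580141686, 'cx': 257.81221907468944, 'cy': 195.24163882117907, 'k1': 0.04126234951526697, 'origin': array([1.00199873, 0.56181558, 1.02319792]), 'rotation': array([-2.39441551, -0.00727173,  2.45633266])}
hook_left [([0.647, 0.18, 0.013], 0.74), ([0.593, 0.158, 0.101], 0.64)]
hook_mid [([0.644, 0.176, 0.007], 0.88)]
hook_right [([0.647, 0.18, 0.013], 0.65), ([0.579, 0.239, 0.153], 0.31)]
magnifier_grip [([0.6, 0.15
[... 1150 characters left out ...]
gnifier_loop [([0.59, 0.152, 0.109], 0.72), ([0.662, -0.049, 0.107], 0.2)]
opener_grip [([0.649, 0.163, 0.014], 0.63), ([0.572, 0.238, 0.178], 0.49)]
opener_loop [([0.573, 0.236, 0.181], 0.71)]
brush_loop [([0.606, 0.069, 0.12], 0.68)]
brush [([0.604, 0.071, 0.122], 0.55), ([0.576, 0.236, 0.178], 0.31)]
magnifier [([0.59, 0.153, 0.107], 0.89), ([0.523, -0.236, 0.063], 0.42)]
opener []
wide_slot [([0.53, -0.237, 0.066], 0.81)]
narrow_slot []
organiser [([0.524, -0.237, 0.061], 0.7)]
notebook [([0.618, -0.229, 0.123], 0.91)]
calculator [([0.496, -0.1, 0.009], 0.74), ([0.527, -0.218, 0.083], 0.48), ([0.644, 0.167, 0.016], 0.47)]
rack [([0.65, 0.166, 0.015], 0.82), ([0.604, 0.071, 0.122], 0.45)]
```

Run:
```python
import cv2,numpy as np
a=cv2.imread("pics/scene0.png");b=cv2.imread("pics/top0.png")
cv2.imwrite("pics/v1.png",cv2.resize(a,(800,600),interpolation=cv2.INTER_CUBIC))
cv2.imwrite("pics/v2.png",cv2.resize(b,(800,600),interpolation=cv2.INTER_CUBIC))
```

```text
(no output)
```

View pics/v1.png

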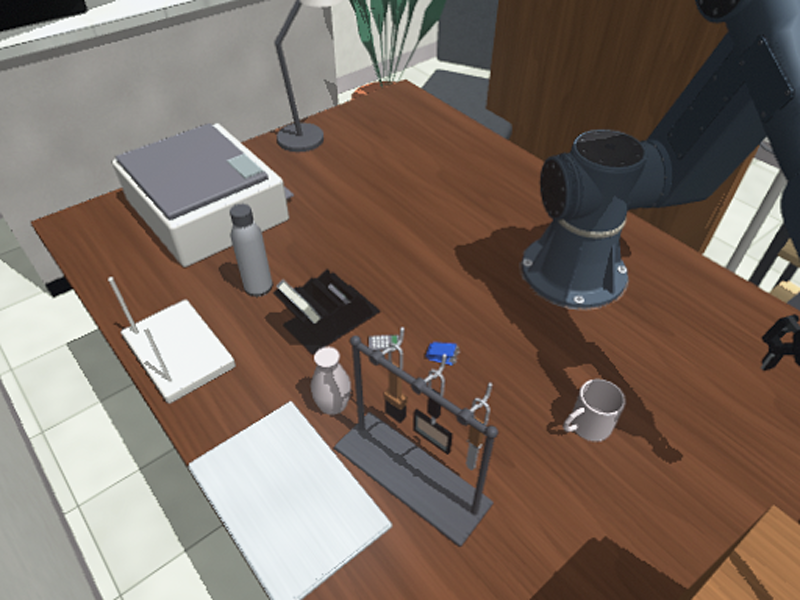

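View pics/v2.png

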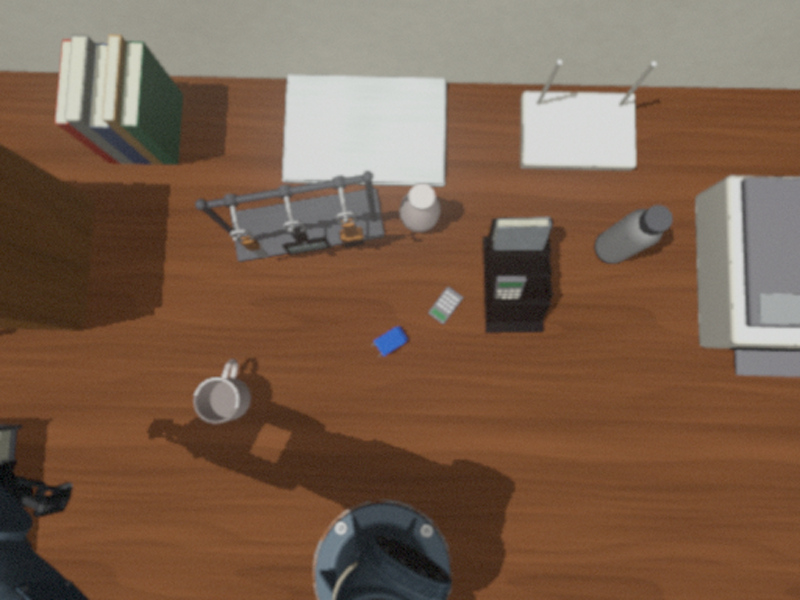

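The scene view shows the rack with the opener at (473,450), the magnifier at (432,430) and the brush at (395,405). In the top view the rail runs from (202,204) to (368,176), and the organiser is near (517,285). There are two calculators: one in the organiser at (510,288) and a smaller look-alike on the desk at (445,305). Next I'll enlarge both views to measure the rack and organiser corners.

```bash
cat > h.py <<'E'
import numpy as np, cv2
from bench import *
from scipy.spatial.transform import Rotation as Ro
def cam(c,s=None):
    p=camera_params(c); f=192/np.tan(np.radians(p["vfov"]/2))
    if c=="wrist":
        T=np.array(p["tool_from_camera"]); R0=Ro.from_euler("xyz",s["orientation"]).as_matrix()
        return p,f,R0@T[:3,:3],R0@T[:3,3]+s["ee_pos"]
    return p,f,Ro.from_euler("xyz",p["rotation"]).as_matrix(),np.array(p["origin"])
def proj(C,X):
    p,f,R,o=C; q=(np.atleast_2d(X)-o)@R; u=q[:,:2]/q[:,2:]
    u=u*(1+p["k1"]*(u**2).sum(1,keepdims=True)); return u*f+[p["cx"],p["cy"]]
def ray(C,uv):
    p,f,R,o=C; d=(np.array(uv,float)-[p["cx"],p["cy"]])/f; u=d.copy()
    for _ in range(20): u=d/(1+p["k1"]*(u**2).sum(-1,keepdims=True))
    v=R@np.r_[u,1]; return o,v/np.linalg.norm(v)
def atz(C,uv,z):
    o,v=ray(C,uv); return o+v*(z-o[2])/v[2]
E
python3 - <<'E'
import cv2,numpy as np
from h import *
C=cam("top")
for uv in((202,204),(368,176)): print(atz(C,np.array(uv)*.64,.27))
a=cv2.imread("pics/scene0.png");b=cv2.imread("pics/top0.png")
def crop(im,x,y,w,h,k): 
    o=cv2.resize(im[y:y+h,x:x+w],None,fx=k,fy=k,interpolation=cv2.INTER_CUBIC)
    for i in range(0,w,20): cv2.putText(o,str(x+i),(i*k,8),0,.3,(0,255,255)); cv2.line(o,(i*k,0),(i*k,h*k),(0,255,255),1) if 0 else cv2.line(o,(i*k,10),(i*k,14),(0,255,255))
    for i in range(0,h,20): cv2.putText(o,str(y+i),(0,i*k+4),0,.3,(0,255,0)); cv2.line(o,(18,i*k),(24,i*k),(0,255,0))
    return o
A=crop(a,205,200,120,150,4); B=crop(b,120,105,130,65,5)[:, :]; 
C1=crop(b,300,130,60,85,4); D=crop(a,165,165,85,60,4)
M=np.zeros((600,800,3),np.uint8); M[:,:480]=A[:600]; M[:240,480:820]=D[:,:320]; M[240:580,480:720]=C1
cv2.imwrite("pics/v3.png",M); cv2.imwrite("pics/v4.png",crop(b,120,100,132,75,6))
E
```

```text
[0.61218257 0.28918472 0.27      ]
[0.66342671 0.03443213 0.27      ]
```

View pics/v3.png

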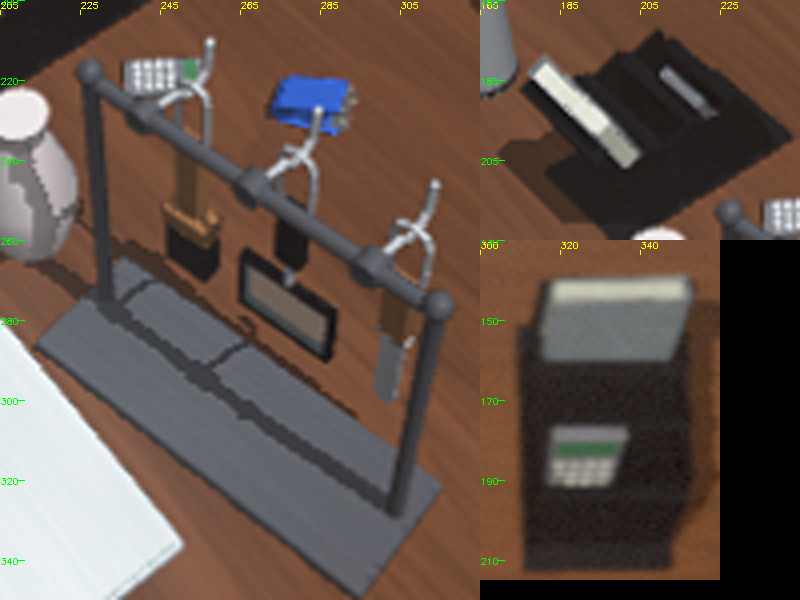

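View pics/v4.png

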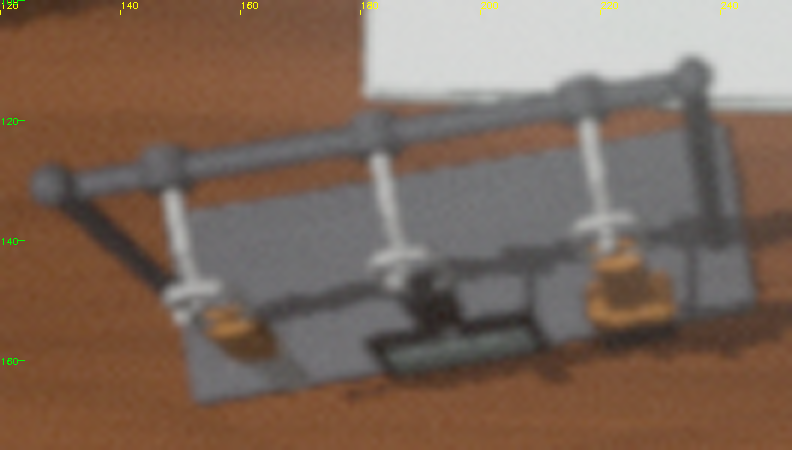

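The enlarged crops give these hanging positions: opener on hook_left, magnifier on hook_mid, brush on hook_right. The calculator standing in the front row at about (328,180) matches the given size. The one on the desk at about (285,195) is the smaller look-alike, so I leave it alone. I'll fit the rack and organiser poses from these corners.

```bash
cat > fit.py <<'E'
from h import *
from scipy.optimize import least_squares
def fit(obs,x0,pr=False):
    def T(p,X): c,s=np.cos(p[2]),np.sin(p[2]); X=np.atleast_2d(X); return np.c_[p[0]+c*X[:,0]-s*X[:,1],p[1]+s*X[:,0]+c*X[:,1],X[:,2]]
    f=lambda p:np.concatenate([(proj(C,T(p,X))-U).ravel() for C,X,U in obs])
    r=least_squares(f,x0,loss="soft_l1"); print(np.round(r.x,4),"yaw deg",np.degrees(r.x[2]).round(2)); print(np.round(f(r.x).reshape(-1,2),1).tolist()); return r.x
E
python3 - <<'E'
from fit import *
t,s=cam("top"),cam("scene")
R=np.array([[0,.13,.266],[0,-.13,.266],[-.05,.145,.012],[-.05,-.145,.012],[.05,-.145,.012],[.05,.145,.012]])
Rt=np.r_[R,[[0,.085,.266],[0,0,.266],[0,-.085,.266]]]
ut=np.array([[128.7,131],[235.3,112.7],[153.2,167.2],[245.8,150.5],[240.7,120.8],[151.3,135.3],[147.5,127.5],[182.3,122.2],[217.3,116.3]])
us=np.array([[314.5,276.3],[227.5,217.5],[315.2,321.8],[236.2,264.2],[214.5,286.8],[295,349.5]])
fit([(t,Rt,ut)],[.65,.165,.17]);fit([(s,R,us)],[.65,.165,.17]);fit([(t,Rt,ut),(s,R,us)],[.65,.165,.17])
N=np.array([[.0997,.046,.137],[.0997,-.046,.137],[.081,.046,.144],[.081,-.046,.144]])
nt=np.array([[316.8,140],[352.8,139.2],[316.5,145.5],[352.5,144.5]])
ns=np.array([[201.3,206.5],[178,181.5],[205,203],[181.3,179.5]])
Nt=np.r_[N,[[-.095,.056,0],[-.095,-.056,0]]];nt=np.r_[nt,[[311,212.5],[348,212.5]]]
fit([(t,Nt,nt)],[.53,-.22,0]);fit([(s,N,ns)],[.53,-.22,0]);fit([(t,Nt,nt),(s,N,ns)],[.53,-.22,0])
E
```

```text
[0.64   0.1628 0.1987] yaw deg 11.38
[[0.7, -0.9], [-0.1, -0.5], [-0.9, 2.5], [0.7, 3.2], [0.3, 1.4], [-3.7, 2.7], [0.3, -0.5], [0.2, -1.0], [-0.3, -1.0]]
[0.65   0.1708 0.2018] yaw deg 11.56
[[-1.9, 5.4], [-2.4, 5.3], [2.1, -1.0], [0.9, -1.4], [-0.2, -1.3], [1.0, -0.0]]
[0.6425 0.1633 0.1946] yaw deg 11.15
[[0.5, -2.1], [-0.2, -1.2], [-1.1, 1.6], [0.5, 2.6], [0.2, 0.8], [-3.8, 1.7], [0.1, -1.6], [0.0, -2.0], [-0.4, -1.8], [-2.1, 1.5], [-1.4, 1.7], [2.0, -4.4], [1.7, -4.5], [0.7, -4.8], [0.8, -3.9]]
[ 0.5399 -0.2377  0.0662] yaw deg 3.79
[[0.7, -0.4], [-1.6, -0.9], [1.8, 0.2], [-0.2, -0.2], [-0.3, 1.7], [-0.1, 0.2]]
[ 0.551  -0.2142  0.2092] yaw deg 11.99
[[-1.3, -1.5], [0.8, 9.5], [-0.9, -3.1], [1.6, 6.6]]
[ 0.5392 -0.2359  0.0814] yaw deg 4.66
[[-0.5, 0.1], [-2.8, -0.9], [0.7, 0.7], [-1.3, -0.2], [-0.4, 2.1], [-0.2, 0.1], [-6.2, -8.5], [-0.7, 1.0], [-5.3, -9.7], [0.4, -1.4]]
```

Run:
```python
from fit import *
t,s=cam("top"),cam("scene")
R=np.array([[0,.13,.266],[0,-.13,.266],[-.05,.145,.012],[-.05,-.145,.012],[.05,-.145,.012],[.05,.145,.012]])
Rt=np.r_[R,[[0,.085,.266],[0,0,.266],[0,-.085,.266]]]
ut=np.array([[128.7,131],[235.3,112.7],[153.2,167.2],[245.8,150.5],[240.7,120.8],[151.3,135.3],[147.5,127.5],[182.3,122.2],[217.3,116.3]])
us=np.array([[314.5,276.3],[227.5,217.5],[315.2,321.8],[236.2,264.2],[214.5,286.8],[295,349.5]])
for dx in(.01,.015,):
  o=np.array([dx,0,0]); R2=R.copy();R2[2:]+=o;Rt2=Rt.copy();Rt2[2:6]+=o;print(dx)
  fit([(t,Rt2,ut)],[.65,.165,.17]);fit([(s,R2,us)],[.65,.165,.17])
i=[0,1,6,7,8]
fit([(t,Rt[i],ut[i]),(s,R[:2],us[:2])],[.65,.165,.17])
N=np.array([[.0997,.046,.137],[.0997,-.046,.137],[.081,.046,.144],[.081,-.046,.144]])
nt=np.array([[316.8,140],[352.8,139.2],[316.5,145.5],[352.5,144.5]])
ns=np.array([[195,201.3],[178,181.5],[198.8,197.5],[181.3,179.5]])
Nt=np.r_[N,[[-.095,.056,0],[-.095,-.056,0]]];nt=np.r_[nt,[[311,212.5],[348,212.5]]]
fit([(s,N,ns)],[.53,-.22,0]);fit([(t,Nt,nt),(s,N,ns)],[.53,-.22,0])
```

```text
0.01
[0.6381 0.1624 0.1975] yaw deg 11.31
[[0.8, -0.2], [0.1, 0.4], [-1.3, -0.1], [0.2, 0.7], [-0.1, -1.1], [-4.0, 0.1], [0.4, 0.3], [0.3, -0.2], [-0.1, -0.1]]
[0.6417 0.1676 0.201 ] yaw deg 11.51
[[-0.3, 2.4], [-0.4, 2.8], [1.4, -1.0], [0.3, -1.4], [-0.8, -1.3], [0.2, 0.0]]
0.015
[0.6368 0.1621 0.1981] yaw deg 11.35
[[0.9, 0.4], [0.2, 0.9], [-1.5, -1.2], [0.0, -0.5], [-0.3, -2.2], [-4.2, -1.0], [0.5, 0.8], [0.4, 0.3], [-0.1, 0.4]]
[0.6384 0.166  0.2028] yaw deg 11.62
[[0.3, 1.0], [0.2, 1.9], [0.8, -0.9], [-0.3, -1.2], [-1.4, -1.0], [-0.3, 0.2]]
[0.6377 0.1631 0.1976] yaw deg 11.32
[[0.5, 0.0], [-0.2, 0.5], [0.1, 0.4], [0.0, -0.1], [-0.4, 0.0], [-0.5, 0.1], [-0.1, 0.9]]
[ 0.5445 -0.2212  0.01  ] yaw deg 0.58
[[-1.0, -0.5], [-0.1, 2.6], [0.1, -1.1], [1.3, 0.4]]
[ 0.54   -0.2364  0.0715] yaw deg 4.09
[[0.1, -0.3], [-2.3, -1.1], [1.2, 0.2], [-0.8, -0.3], [-0.5, 1.7], [-0.4, 0.1], [-0.6, -3.4], [-1.1, 0.8], [0.3, -4.2], [0.1, -1.6]]
```

```bash
cat >> h.py <<'E'
RK=(np.array([.6377,.1631]),np.radians(11.3))
def rk(x,y,z,F=RK):
    c,s=np.cos(F[1]),np.sin(F[1]); return np.array([F[0][0]+c*x-s*y,F[0][1]+s*x+c*y,z])
def tool(lean,yaw,flip):
    a=np.array([np.cos(lean)*np.cos(yaw),np.cos(lean)*np.sin(yaw),-np.sin(lean)]); y=flip*np.array([-np.sin(yaw),np.cos(yaw),0])
    return np.c_[a,y,np.cross(a,y)]
def to(name,grip,lean,yaw,flip,back=0,s=None):
    s=s or sense(); R=tool(np.radians(lean),yaw,flip); tcp=np.array(grip)+R[:,0]*(.019-back)
    rv=(Ro.from_matrix(R)*Ro.from_euler("xyz",s["orientation"]).inv()).as_rotvec(); d=(tcp-s["ee_pos"])*100
    print(name,"rv",rv.round(3),"deg",np.degrees(np.linalg.norm(rv)).round(1),"cm",d.round(2),"tcp",tcp.round(4)); return tcp,R
E
python3 - <<'E'
from h import *
g=rk(-.046,0,.152)
R=Ro.from_euler("xyz",sense()["orientation"]).as_matrix();print(R.round(2))
for f in(1,-1): to("pre",g,45,RK[1],f,.12)
E
```

```text
[[-0.    0.35  0.94]
 [-0.    0.94 -0.35]
 [-1.   -0.   -0.  ]]
pre rv [-0.064 -0.793  0.527] deg 54.7 cm [ 32.95 -37.49  -0.79] tcp [0.5226 0.1401 0.2234]
pre rv [ 1.037 -0.084 -2.414] deg 150.6 cm [ 32.95 -37.49  -0.79] tcp [0.5226 0.1401 0.2234]
```

```bash
python3 -m inch '[-0.005,-0.063,0.042,2.2,-3,1,0.4, -0.01,-0.126,0.084,4.8,-6,2,0.4, -0.016,-0.19,0.126,7.5,-9,3,0.4, -0.021,-0.254,0.168,10,-12,3,0.4, -0.026,-0.317,0.211,13,-15,3,0.4]' 40; python3 -m inch '[-0.005,-0.063,0.042,2.6,-3,0,0.4, -0.01,-0.126,0.084,5.2,-6,-0.5,0.4, -0.016,-0.19,0.126,7.8,-9,-1,0.4, -0.021,-0.254,0.168,10.4,-12,-1.5,0.4, -0.026,-0.317,0.211,13,-15,-2,0.4]'
python3 - <<'E'
from h import *
to("pre",rk(-.046,0,.152),45,RK[1],1,.12);print(sense()["width"],sense()["time"])
E
```

```text
time: 2.3
ee_pos: [0.3237, 0.364, 0.2618]
orientation: [0.171, 1.25, 0.027]
contact_force: [1.5, 0.3, -0.1]
width: 0.0515
time: 2.8
ee_pos: [0.4538, 0.2139, 0.2416]
orientation: [0.057, 0.936, 0.138]
contact_force: [0.8, 0.0, -0.2]
width: 0.0514
pre rv [-0.012 -0.155  0.103] deg 10.7 cm [ 6.88 -7.38 -1.82] tcp [0.5226 0.1401 0.2234]
0.05140297766775943 2.8
```

```bash
python3 -m inch '[-0.004,-0.05,0.034,2.3,-2.5,-0.6,0.4, -0.008,-0.1,0.068,4.6,-5,-1.2,0.4, -0.012,-0.155,0.103,6.9,-7.4,-1.8,0.4, -0.012,-0.155,0.103,6.9,-7.4,-1.8,0.4, -0.012,-0.155,0.103,6.9,-7.4,-1.8,0.4]'
python3 - <<'E'
from h import *
s=sense();im=snapshot("wrist");to("pre",rk(-.046,0,.152),45,RK[1],1,.12)
C=cam("wrist",s);o=cv2.resize(im[:,:,::-1],(768,576))
P={"mag":rk(-.046,0,.152),"hm":rk(-.046,0,.25),"tipm":rk(-.063,0,.28),"ed":rk(-.046,0,.045),"L":rk(-.0505,.04,.045),"R":rk(-.0505,-.04,.045),"op":rk(-.046,.085,.152),"bl":rk(-.05,.145,.012),"opt":rk(-.046,.085,.045)}
for k,X in P.items():
    u=proj(C,X)[0]*1.5;print(k,u.round(1));cv2.drawMarker(o,tuple(int(v) for v in u),(0,0,255),0,10);cv2.putText(o,k,tuple(int(v)+4 for v in u),0,.4,(0,255,255))
cv2.imwrite("pics/v5.png",o)
for l in("magnifier_grip","opener_grip","hook_mid","hook_left"): print(l,[(np.round(d["location"],3).tolist(),round(d["confidence"],2)) for d in find_in("wrist",l)[:3]])
E
```

```text
time: 3.3
ee_pos: [0.5158, 0.1484, 0.2287]
orientation: [0.02, 0.815, 0.21]
contact_force: [-0.7, 0.5, -0.1]
width: 0.0513
pre rv [-0.006 -0.03  -0.001] deg 1.8 cm [ 0.62 -0.8  -0.55] tcp [0.5226 0.1401 0.2234]
mag [368.9 289.8]
hm [367.5 462.2]
tipm [365.2 532.8]
ed [369.9 164. ]
L [424.7 158.7]
R [314.5 159.9]
op [508.2 288. ]
bl [559.4 126.4]
opt [485.3 162.6]
magnifier_grip [([0.589, 0.152, 0.103], 0.73)]
opener_grip [([0.574, 0.236, 0.151], 0.6), ([0.621, 0.188, 0.012], 0.44)]
hook_mid [([0.613, 0.185, 0.013], 0.86)]
hook_left [([0.62, 0.186, 0.011], 0.55)]
```

View pics/v5.png

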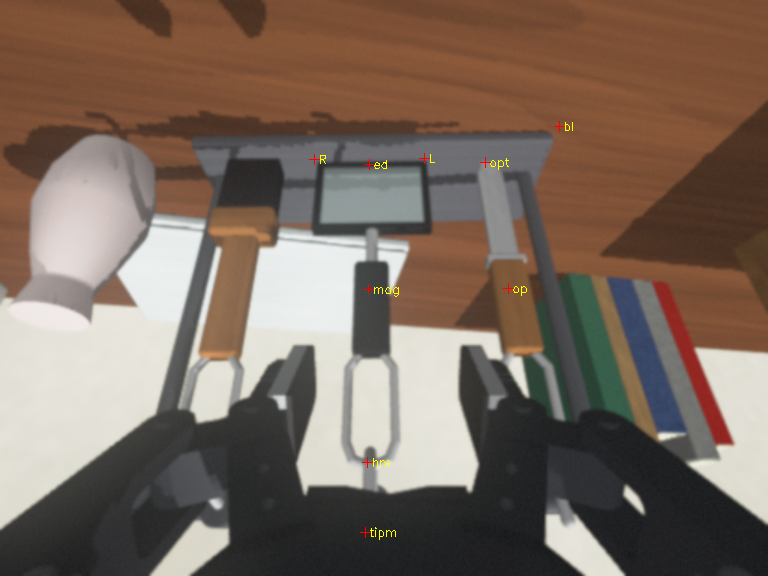

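The wrist view matches the fit: the magnifier grip is predicted at (369,290) and seen at about (372,290), and the hook at (370,462), so there is a bias of about +1 mm in y. The opener is on the right at (511,288) and the brush on the left.

```bash
sed -i 's/\.6377,\.1631/.6375,.1642/' h.py
python3 - <<'E'
from h import *
print(sense()["ee_pos"])
to("pre",rk(-.046,0,.152),45,RK[1],1,.12);to("g",rk(-.046,0,.152),45,RK[1],1,0)
E
```

```text
[0.51518668 0.14928375 0.22872279]
pre rv [-0.008 -0.033  0.002] deg 2.0 cm [ 0.72 -0.81 -0.53] tcp [0.5224 0.1412 0.2234]
g rv [-0.008 -0.033  0.002] deg 2.0 cm [ 9.04  0.85 -9.02] tcp [0.6056 0.1578 0.1386]
```

```bash
python3 -m inch '[-0.008,-0.033,0.002,0.7,-0.8,-0.5,0.4, -0.008,-0.033,0.002,0.7,-0.8,-0.5,0.4, -0.008,-0.033,0.002,2.2,-0.5,-2,0.4, -0.008,-0.033,0.002,3.7,-0.2,-3.5,0.4, -0.008,-0.033,0.002,3.7,-0.2,-3.5,0.4]'
python3 - <<'E'
from h import *
to("g",rk(-.046,0,.152),45,RK[1],1,0)
E
```

```text
time: 4.05
ee_pos: [0.5511, 0.1395, 0.2099]
orientation: [0.023, 0.803, 0.23]
contact_force: [-0.1, -0.1, -0.3]
width: 0.0515
g rv [-0.012 -0.021 -0.016] deg 1.7 cm [ 5.45  1.83 -7.14] tcp [0.6056 0.1578 0.1386]
```

```bash
python3 -m inch '[0,0,0,0,0,0,0.4, 0,0,0,0,0,0,0.4, 0,0,0,0,0,0,0.4, 0,0,0,0,0,0,0.4, 0,0,0,0,0,0,0.4]'
python3 - <<'E'
from h import *
to("g",rk(-.046,0,.152),45,RK[1],1,0)
E
```

```text
time: 4.55
ee_pos: [0.5508, 0.1389, 0.2102]
orientation: [0.022, 0.803, 0.229]
contact_force: [-0.8, -0.1, 0.6]
width: 0.0509
g rv [-0.011 -0.021 -0.016] deg 1.6 cm [ 5.48  1.89 -7.17] tcp [0.6056 0.1578 0.1386]
```

```bash
python3 -c "
from bench import *
print(sense()['joints'])"; python3 -m inch '[-0.003,-0.006,-0.005,0.2,0.4,-0.6,0.4, -0.005,-0.01,-0.01,0.4,0.8,-1.2,0.4, -0.011,-0.02,-0.015,0.6,1.2,-1.8,0.4, -0.011,-0.02,-0.015,0.6,1.4,-2.3,0.4, -0.011,-0.02,-0.015,0.6,1.4,-2.3,0.4]'
python3 - <<'E'
from h import *
to("g",rk(-.046,0,.152),45,RK[1],1,0);print(sense()['joints'])
E
```

```text
[ 0.13461442  0.20035737  2.14540901  1.13610848  0.07194797 -2.75163396]
time: 5.05
ee_pos: [0.5617, 0.1428, 0.2013]
orientation: [0.027, 0.809, 0.236]
contact_force: [-0.1, 0.2, 0.7]
width: 0.0517
g rv [-0.013 -0.027 -0.02 ] deg 2.1 cm [ 4.39  1.5  -6.27] tcp [0.6056 0.1578 0.1386]
[ 0.13730938  0.23714782  2.12270076  1.25171909  0.07195558 -2.86648905]
```

```bash
cat > kin.py <<'E'
from h import *
from scipy.optimize import least_squares
D=[([1.12745227,.351279732,1.65243709,0,1.13909718,-.0845693585],[.19293196,.51469066,.23072966]),
([.13461442,.20035737,2.14540901,1.13610848,.07194797,-2.75163396],[.5508,.1389,.2102]),
([.13730938,.23714782,2.12270076,1.25171909,.07195558,-2.86648905],[.5617,.1428,.2013])]
def fk(q,p):
    h,L1,L2,L3,a,e=p; R=Ro.from_euler
    A=R("z",q[0]); B=A*R("y",q[1]); Cc=B*R("y",q[2]); E=Cc*R("ZYZ",[q[3],q[4],q[5]])
    z=np.array([0,0,1.]); x=np.array([1.,0,0])
    return z*h+A.apply(x*a)+B.apply(z*L1)+Cc.apply(z*L2+x*e)+E.apply(z*L3), E
E
python3 - <<'E'
from kin import *
s=sense(); print(s["joints"],s["ee_pos"])
f=lambda p:np.concatenate([fk(q,p)[0]-x for q,x in D]+[.05*(p-np.array([.35,.4,.35,.3,0,0]))*[.1,.1,.1,.1,1,1]])
r=least_squares(f,[.35,.4,.4,.25,0,0]);print(r.x.round(4),(f(r.x)[:9]*1000).round(2))
for q,x in D[:1]: print(fk(q,r.x)[1].as_matrix().round(2))
print(fk(s["joints"],r.x)[1].as_matrix().round(2)); print(Ro.from_euler("xyz",s["orientation"]).as_matrix().round(2))
E
```

```text
[ 0.13730938  0.23714782  2.12270076  1.25171909  0.07195558 -2.86648905] [0.56167919 0.14280916 0.20126889]
[ 1.0743  0.6699  1.0816  0.6436 -0.4915  0.4156] [ 41.15 -21.76  -1.96   7.18 -20.99   3.9    1.77 -20.59  -1.95]
[[-0.35 -0.94 -0.  ]
 [-0.94  0.35 -0.  ]
 [ 0.    0.   -1.  ]]
[[ 0.22 -0.71  0.67]
 [-0.98 -0.14  0.16]
 [-0.02 -0.69 -0.72]]
[[ 0.67 -0.22  0.71]
 [ 0.16  0.98  0.14]
 [-0.72  0.02  0.69]]
```

```bash
python3 - <<'E'
import re
t=open('kin.py').read().replace("h,L1,L2,L3,a,e=p","h,L1,L2,L3,a,e,d=p").replace("A.apply(x*a)","A.apply(x*a+np.array([0,d,0]))")
open('kin.py','w').write(t)
E
python3 - <<'E'
from kin import *
for fix in(0,1,2):
  m=np.array([1,1,1,1,fix>0,fix>1,1])
  f=lambda p:np.concatenate([fk(q,p*m)[0]-x for q,x in D]+[.002*(p-np.array([.3,.45,.4,.3,0,0,.045]))])
  r=least_squares(f,[.3,.45,.4,.3,0,0,.045]);print((r.x*m).round(4),(f(r.x)[:9]*1000).round(2))
E
```

```text
[0.1416 0.5368 0.3999 0.2469 0.     0.     0.0473] [-0.81  0.12  0.3  -1.16 -0.5   0.06  1.47 -0.24 -0.36]
[0.1552 0.5046 0.385  0.2365 0.0247 0.     0.0477] [-1.2   0.36  0.17 -0.66 -0.65 -0.1   1.02 -0.55 -0.07]
[0.2583 0.486  0.4367 0.2642 0.0013 0.0403 0.0465] [-0.01  0.   -0.    0.01  0.02  0.03 -0.01 -0.03 -0.03]
```

```bash
cat >> kin.py <<'E'
P=np.array([.2583,.486,.4367,.2642,.0013,.0403,.0465])
lo=np.array([-2.75,-.79,.01,-1.57,.07,-2.87]);hi=np.array([2.75,2.1,2.65,4.71,3.14,2.87])
M=np.array([[0,-1,0],[0,0,1],[1,0,0]],float).T  # tool axes in my end frame
def ik(tcp,R):
    out=[]
    for j4 in(0,1.5,3.1,-1,4.2):
      for j6 in(-2,-.1,2):
        def f(q):
            x,E=fk(q,P); return np.r_[(x-tcp)*5,(E.as_matrix()-RE).ravel()]
        # tool x = my z, tool y = -my x
        RE=np.c_[-R[:,1],-R[:,2],R[:,0]]
        if np.linalg.det(RE)<0: RE[:,1]*=-1
        r=least_squares(f,[.15,.3,2.0,j4,.5,j6],bounds=(lo,hi))
        if r.cost<1e-5 and not any(np.abs(r.x-o).max()<.02 for o in out): out.append(r.x)
    return out
E
python3 - <<'E'
from kin import *
g=rk(-.046,0,.152)
for nm,g,leans,yaw in(("mag",rk(-.046,0,.152),(30,38,45,52,60),RK[1]),("magup-out",rk(-.096,0,.192),(30,38,45,52,60),RK[1]),("place",np.array([.54+.043,-.235,.12]),(52,60,67,74,80),.07)):
  for L in leans:
    for f in(1,-1):
      R=tool(np.radians(L),yaw,f)
      for q in ik(g+R[:,0]*.019,R): print(nm,L,f,q.round(2))
E
```

```text
mag 30 1 [0.17 0.51 2.17 3.1  0.58 1.59]
mag 30 -1 [ 0.17  0.51  2.17  3.1   0.58 -1.55]
mag 38 1 [0.17 0.46 2.12 3.08 0.34 1.61]
mag 38 -1 [ 0.17  0.46  2.12  3.08  0.34 -1.53]
mag 45 1 [0.17 0.44 2.06 3.02 0.14 1.67]
mag 45 -1 [ 0.17  0.44  2.06  3.02  0.14 -1.47]
mag 60 1 [ 0.18  0.43  1.92  0.04  0.27 -1.63]
mag 60 -1 [0.18 0.43 1.92 0.04 0.27 1.51]
magup-out 30 1 [0.17 0.35 2.28 3.09 0.53 1.6 ]
magup-out 30 -1 [ 0.17  0.35  2.28  3.09  0.53 -1.54]
magup-out 38 1 [0.17 0.3  2.22 3.06 0.29 1.63]
magup-out 38 -1 [ 0.17  0.3   2.22  3.06  0.29 -1.51]
magup-out 45 1 [0.17 0.28 2.16 2.92 0.09 1.77]
magup-out 45 -1 [ 0.17  0.28  2.16  2.92  0.09 -1.37]
magup-out 52 1 [ 0.17  0.28  2.09  0.14  0.11 -1.73]
magup-out 52 -1 [0.17 0.28 2.09 0.14 0.11 1.41]
magup-out 60 1 [ 0.17  0.29  2.01  0.04  0.32 -1.63]
magup-out 60 -1 [0.17 0.29 2.01 0.04 0.32 1.51]
place 52 -1 [-0.61  0.54  1.92  1.25  0.42 -0.22]
place 60 1 [-0.58  0.53  1.85  0.77  0.44 -2.87]
place 60 -1 [-0.58  0.53  1.85  0.78  0.44  0.27]
place 67 1 [-0.55  0.54  1.78  0.46  0.53 -2.56]
place 67 -1 [-0.55  0.54  1.78  0.46  0.53  0.59]
place 74 1 [-0.52  0.56  1.71  0.26  0.65 -2.35]
place 74 -1 [-0.52  0.56  1.71  0.26  0.65  0.8 ]
place 80 1 [-0.49  0.59  1.65  0.13  0.76 -2.23]
place 80 -1 [-0.49  0.59  1.65  0.13  0.76  0.92]
```

```bash
python3 -m inch '[0,0,0,-2.5,-0.5,1,0.4, 0,0,0,-5,-1,2,0.4, 0,0,0,-7.5,-1.5,3,0.4, 0,0,0,-10,-2,4,0.4, 0.084,0.02,-0.09,-10,-2,4,0.4]'
python3 -m inch '[0.084,0.02,-0.09,0,0,0,0.4, 0.168,0.04,-0.18,0,0,0,0.4, 0.253,0.06,-0.271,0,0,0,0.4, 0.337,0.08,-0.362,0,0,0,0.4, 0.421,0.1,-0.452,0,0,0,0.4]'
python3 -m inch '[0.084,0.02,-0.09,0,0,0,0.4, 0.168,0.04,-0.18,0,0,0,0.4, 0.253,0.06,-0.271,0,0,0,0.4, 0.337,0.08,-0.362,0,0,0,0.4, 0.421,0.1,-0.452,0,0,0,0.4]'
python3 - <<'E'
from h import *
print(sense()["joints"]); to("pre",rk(-.046,0,.152),40,RK[1],-1,.15)
E
```

```text
time: 5.55
ee_pos: [0.4596, 0.1224, 0.2424]
orientation: [0.152, 0.808, 0.236]
contact_force: [-0.4, 0.2, -0.8]
width: 0.0513
time: 6.05
ee_pos: [0.4615, 0.1227, 0.2416]
orientation: [0.783, 0.807, 0.237]
contact_force: [1.1, -1.3, -0.5]
width: 0.0513
time: 6.55
ee_pos: [0.4615, 0.1227, 0.2416]
orientation: [1.408, 0.805, 0.236]
contact_force: [1.1, 1.1, 0.2]
width: 0.0512
[ 0.11605739 -0.03766381  2.30806127  0.65014413  0.13720114 -0.89460381]
pre rv [ 1.259  0.196 -1.217] deg 101.0 cm [ 3.25  1.28 -0.54] tcp [0.494  0.1355 0.2362]
```

```bash
for i in 1 2; do python3 -m inch '[0.084,0.013,-0.081,0,0,0,0.4, 0.168,0.026,-0.162,0,0,0,0.4, 0.252,0.039,-0.243,0,0,0,0.4, 0.336,0.052,-0.325,0,0,0,0.4, 0.42,0.065,-0.406,0,0,0,0.4]'|head -3; done
python3 -m inch '[0.084,0.013,-0.081,0.5,0.2,0,0.4, 0.168,0.026,-0.162,1,0.4,-0.1,0.4, 0.252,0.039,-0.243,1.5,0.6,-0.2,0.4, 0.336,0.052,-0.325,2,0.8,-0.3,0.4, 0.42,0.065,-0.406,2.5,1,-0.4,0.4]'
python3 - <<'E'
from h import *
print(sense()["joints"]); to("pre",rk(-.046,0,.152),40,RK[1],-1,.12)
E
```

```text
time: 7.05
ee_pos: [0.4615, 0.1227, 0.2416]
orientation: [2.007, 0.765, 0.254]
time: 7.55
ee_pos: [0.4615, 0.1226, 0.2416]
orientation: [2.582, 0.725, 0.237]
time: 8.05
ee_pos: [0.4867, 0.1327, 0.2375]
orientation: [3.141, 0.698, 0.196]
contact_force: [-0.4, -0.2, 0.9]
width: 0.0517
[ 0.15915667  0.03589723  2.31907397  2.8264305   0.09058134 -1.2805243 ]
pre rv [0.    0.    0.001] deg 0.1 cm [ 2.98  0.73 -2.06] tcp [0.5165 0.14   0.2169]
```

```bash
python3 -m inch '[0,0,0,1.5,0.36,-1,0.4, 0,0,0,3,0.73,-2.1,0.4, 0,0,0,4.5,1.03,-3.4,0.4, 0,0,0,6,1.33,-4.7,0.4, 0,0,0,7.5,1.63,-5.9,0.4]'
python3 - <<'E'
from h import *
print(sense()["joints"]); to("g",rk(-.046,0,.154),40,RK[1],-1,.003)
E
```

```text
time: 8.55
ee_pos: [0.5621, 0.1492, 0.1779]
orientation: [3.137, 0.698, 0.197]
contact_force: [0.1, -0.2, 0.8]
width: 0.0513
[ 0.17016969  0.30655391  2.19372014  3.05345901  0.23225325 -1.50646439]
g rv [ 0.003  0.001 -0.002] deg 0.2 cm [ 4.23  0.84 -3.42] tcp [0.6044 0.1576 0.1437]
```

```bash
python3 -m inch '[0,0,0,1.5,0.3,-1.2,0.4, 0,0,0,3,0.6,-2.4,0.4, 0,0,0,4.2,0.84,-3.4,0.4, 0,0,0,4.2,0.84,-3.4,0.4, 0,0,0,4.2,0.84,-3.4,0.6]' 45 
python3 -m inch '[0,0,0,0,0,0,1, 0,0,0,0,0,0,1, 0,0,0,0,0,0,1, 0,0,0,0,0,0,1, 0,0,0,0,0,0,1]' 45
python3 - <<'E'
from h import *
s=sense(); print(s["joints"],s["contact_force"]); to("g",rk(-.046,0,.154),40,RK[1],-1,.003)
im=snapshot("wrist");cv2.imwrite("pics/v6.png",cv2.resize(im[:,:,::-1],(640,480)))
E
```

```text
time: 9.05
ee_pos: [0.6032, 0.1574, 0.1445]
orientation: [3.138, 0.698, 0.196]
contact_force: [0.1, 0.9, 0.1]
width: 0.0381
time: 9.55
ee_pos: [0.6038, 0.1575, 0.1451]
orientation: [3.138, 0.697, 0.196]
contact_force: [-1.2, 0.4, 2.7]
width: 0.0209
[ 0.17283526  0.4375914   2.10756653  3.07598216  0.27824281 -1.52637436] [-1.21702392  0.37142711  2.70488741]
g rv [ 0.002  0.002 -0.001] deg 0.2 cm [ 0.06  0.01 -0.13] tcp [0.6044 0.1576 0.1437]
```

View pics/v6.png

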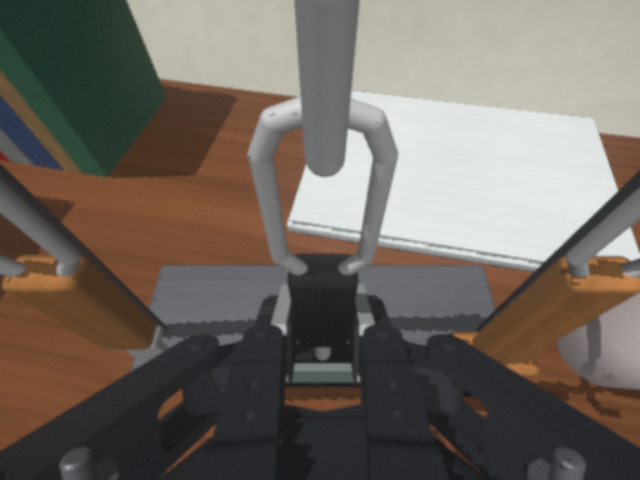

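The magnifier is gripped with the width at 20.9 mm and the handle centred at (322,300). The hook wire at (325,170) is still inside the loop. The camera is now on the upper side, so I'll check its clearance to the hook tip.

Run:
```python
from h import *
s=sense();C=cam("wrist",s);print(np.array(camera_params("wrist")["tool_from_camera"]).round(3));print("cam",C[3].round(3),"tip",rk(-.063,0,.28).round(3), proj(C,rk(-.063,0,.28))*1.25, proj(C,rk(-.046,0,.25))*1.25)
```

```text
[[ 0.001 -0.277  0.961 -0.142]
 [ 1.    -0.    -0.001 -0.   ]
 [ 0.     0.961  0.277 -0.07 ]
 [ 0.     0.     0.     1.   ]]
cam [0.541 0.145 0.29 ] tip [0.576 0.152 0.28 ] [[330.73410206 -76.91913926]] [[325.76400375 115.23448535]]
```

```bash
python3 -m inch '[0,0,0,0,0,0.8,1, 0,0,0,0,0,1.7,1, 0,0,0,0,0,2.6,1, 0,0,0,0,0,3.4,1, 0,0,0,0,0,3.75,1]'
python3 -m inch '[0,0,0,0,0,0,1, 0,0,0,-0.8,-0.16,0,1, 0,0,0,-1.6,-0.32,0,1, 0,0,0,-3,-0.6,0,1, 0,0,0,-5,-1,0,1]'
python3 - <<'E'
from h import *
s=sense(); print(s["joints"],s["contact_force"],s["width"])
E
```

```text
time: 10.1
ee_pos: [0.6039, 0.1574, 0.1834]
orientation: [3.138, 0.696, 0.196]
contact_force: [-1.3, -0.4, -0.7]
width: 0.0214
time: 10.6
ee_pos: [0.5527, 0.1472, 0.1817]
orientation: [3.138, 0.698, 0.196]
contact_force: [-0.3, 0.3, -2.2]
width: 0.0213
[ 0.16933694  0.28388006  2.21381107  3.0508499   0.22954673 -1.50326567] [-0.30642137  0.2804772  -2.21635097] 0.021337240913543675
```

```bash
python3 -m inch '[0,0,0,-2.5,-0.5,1,1, 0,0,0,-5,-1,3,1, 0,0,-0.02,-7.5,-3,5.5,1, 0,0,-0.04,-9.5,-6,8,1, 0,0,-0.05,-11,-9.5,10,1]'
python3 -m inch '[0,0,-0.01,-0.5,-4,1,1, 0,0,-0.025,-1,-8,2,1, 0,0,-0.04,-1.5,-12,3,1, 0,0,-0.06,-2,-16,4,1, 0,0,-0.08,-2.5,-20,4,1]'
python3 -m inch '[0,0,0,0,-1.5,0,1, 0,0,0,0,-3,0,1, 0,0,0,0,-5,0,1, 0,0,0,0,-5,0,1, 0,0,0,0,-5,0,1]'
python3 - <<'E'
from h import *
s=sense(); print(s["joints"],s["width"])
im=snapshot("wrist");C=cam("wrist",s);o=cv2.resize(im[:,:,::-1],(768,576))
F=(np.array([.54,-.2364]),.0715)
for X in([.0997,.046,.137],[.0997,-.046,.137],[.081,.046,.144],[.081,-.046,.144],[-.095,.056,0],[-.095,-.056,0],[0,0,.018]):
    u=proj(C,rk(*X,F))[0]*1.5;print(u.round(1));cv2.drawMarker(o,tuple(int(v) for v in u),(0,0,255),0,10)
cv2.imwrite("pics/v7.png",o)
E
```

```text
time: 11.1
ee_pos: [0.4755, 0.113, 0.2451]
orientation: [-3.127, 0.689, 0.196]
contact_force: [-0.7, 0.5, -0.7]
width: 0.0216
time: 11.6
ee_pos: [0.4621, -0.021, 0.2768]
orientation: [-3.126, 0.691, 0.119]
contact_force: [2.2, -0.1, -1.1]
width: 0.021
time: 12.1
ee_pos: [0.4628, -0.071, 0.2767]
orientation: [-3.126, 0.69, 0.117]
contact_force: [-0.1, 0.3, -0.7]
width: 0.0209
[-0.5189708  -0.10387063  2.32705521  1.2969538   0.49602831 -0.11460013] 0.02087683250151054
[544.4 254.9]
[657.7 257. ]
[551.  267.7]
[669.9 270.1]
[525.9 537.6]
[663.6 544.9]
[576.1 419.8]
```

View pics/v7.png

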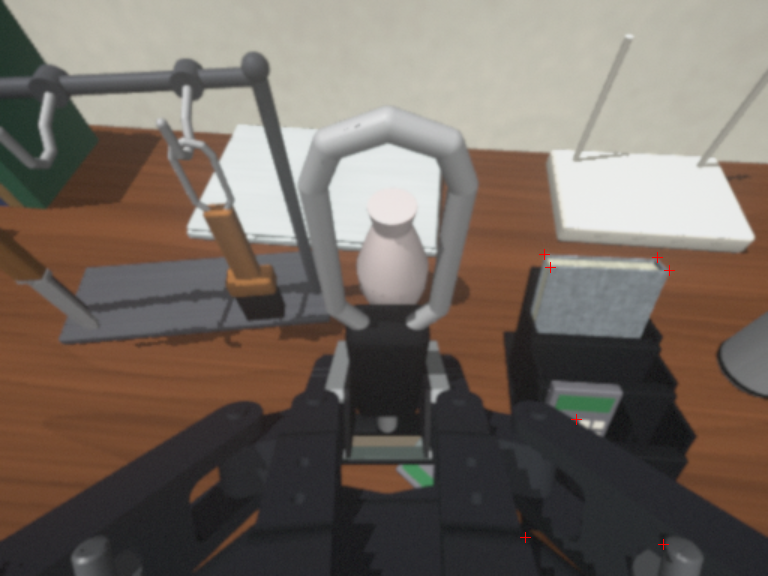

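The wrist view shows the organiser at the right: notebook top edge from (546,257) to (660,260), calculator at (585,405), and the empty wide slot between them. The front corners are hidden by the gripper. The brush still hangs and the opener is still on its hook. I'll zoom in on this part.

Run:
```python
import cv2
im=cv2.imread("pics/v7.png")  # has markers; use raw snapshot again
from h import *
s=sense();r=snapshot("wrist")[:,:,::-1];cv2.imwrite("pics/raw8.png",r);np.save("s8.npy",np.r_[s["ee_pos"],s["orientation"]])
x,y,w,h,k=330,160,145,120,5
o=cv2.resize(r[y:y+h,x:x+w],None,fx=k,fy=k,interpolation=cv2.INTER_CUBIC)
o=cv2.convertScaleAbs(o,alpha=2.0,beta=10)
for i in range(0,w,10): cv2.putText(o,str(x+i),(i*k-8,8),0,.3,(0,255,255)); cv2.line(o,(i*k,10),(i*k,14),(0,255,255))
for i in range(0,h,10): cv2.putText(o,str(y+i),(0,i*k+4),0,.3,(0,255,0)); cv2.line(o,(22,i*k),(26,i*k),(0,255,0))
cv2.imwrite("pics/v8.png",o)
```

```text
(no output)
```

View pics/v8.png

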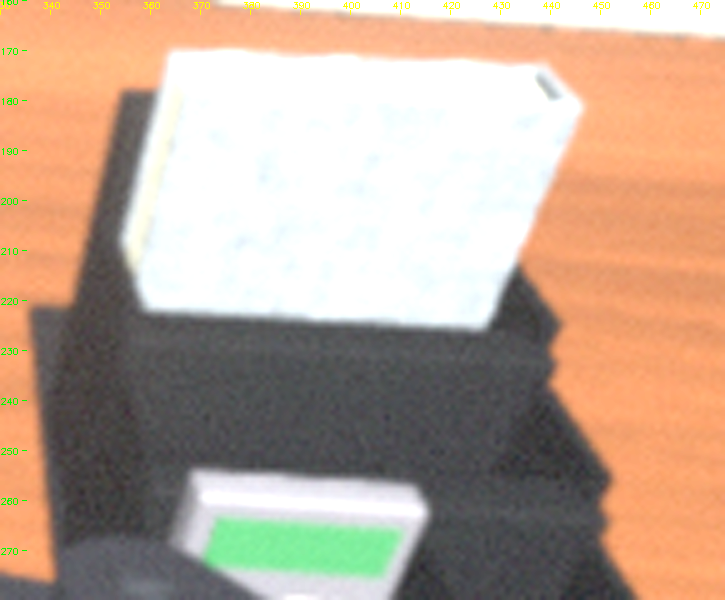

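```bash
cat > org.py <<'E'
from fit import *
th=np.radians(22)
def sl(n,y,a,n0=0): # slot frame (mm) of the wide slot -> organiser coords (m)
    return np.array([n*np.cos(th)+a*np.sin(th), y, 18-n*np.sin(th)+a*np.cos(th)])/1000
ST=[(64,98),(50,98),(50,90.4),(26,90.4),(26,83),(12,83),(12,75),(-12,75),(-12,67.6),(-26,67.6)]
v=np.load("s8.npy");C8=cam("wrist",{"ee_pos":v[:3],"orientation":v[3:]})
E
python3 - <<'E'
from org import *
F=(np.array([.54,-.2364]),.0715)
pr=lambda n,y,a: proj(C8,rk(*sl(n,y,a),F))[0].round(1).tolist()
for y in(-56,56): print(y,[(p,pr(p[0],y,p[1])) for p in ST])
print("nb front",[pr(28,y,132+15.4) for y in(46,-46)],"rear",[pr(48,y,147.4) for y in(46,-46)],"base",[pr(26,y,83) for y in(46,-46)])
E
```

```text
-56 [((64, 98), [427.8, 197.3]), ((50, 98), [432.6, 203.2]), ((50, 90.4), [430.7, 207.8]), ((26, 90.4), [439.5, 219.0]), ((26, 83), [437.4, 223.4]), ((12, 83), [442.9, 230.6]), ((12, 75), [440.6, 235.3]), ((-12, 75), [450.7, 249.0]), ((-12, 67.6), [448.4, 253.3]), ((-26, 67.6), [454.7, 262.1])]
56 [((64, 98), [345.6, 195.3]), ((50, 98), [347.9, 201.1]), ((50, 90.4), [346.9, 205.6]), ((26, 90.4), [351.0, 216.5]), ((26, 83), [350.0, 220.9]), ((12, 83), [352.5, 227.9]), ((12, 75), [351.3, 232.6]), ((-12, 75), [356.0, 245.8]), ((-12, 67.6), [354.8, 250.1]), ((-26, 67.6), [357.7, 258.6])]
nb front [[367.7, 178.5], [447.1, 180.2]] rear [[363.2, 170.4], [438.7, 171.8]] base [[357.6, 221.1], [429.5, 223.2]]
```

Run:
```python
from org import *
nb=np.array([sl(28,46,147.4),sl(28,-46,147.4),sl(48,46,147.4),sl(48,-46,147.4),sl(26,46,83),sl(26,-46,83)])
u=np.array([[366.5,178.4],[446.4,180.6],[363.6,170.4],[439,173],[357.6,222],[429.5,225.4]])
x=fit([(C8,nb,u)],[.54,-.236,.07])
t,s=cam("top"),cam("scene")
fit([(C8,nb,u),(t,np.r_[nb[:4],[[-.095,.056,0],[-.095,-.056,0]]],np.array([[316.5,145.5],[352.5,144.5],[316.8,140],[352.8,139.2],[311,212.5],[348,212.5]]))],[.54,-.236,.07])
F=(x[:2],x[2])
pr=lambda n,y,a: proj(C8,rk(*sl(n,y,a),F))[0].round(1).tolist()
print([pr(50,-56,90.4),pr(26,-56,90.4),pr(12,-56,90.4)],"calc top front/rear",[pr(-38+n,y,92-15.4) for n in(-5,5) for y in(45,-7)])
```

```text
[ 0.5388 -0.2349  0.0583] yaw deg 3.34
[[0.9, 0.5], [0.7, 0.7], [-0.5, 0.3], [-0.1, -0.1], [-0.6, -0.5], [-0.3, -1.1]]
[ 0.5391 -0.2359  0.0671] yaw deg 3.85
[[1.2, 0.5], [0.8, 0.3], [-0.4, 0.3], [-0.1, -0.6], [-0.1, -0.5], [-0.0, -1.5], [1.1, 0.4], [-0.9, 0.0], [0.0, -0.1], [-2.3, -0.7], [-0.8, 1.9], [-0.7, 0.4]]
[[430.7, 208.9], [439.2, 220.2], [444.7, 227.4]] calc top front/rear [[371.5, 265.1], [419.2, 267.4], [369.1, 258.4], [415.4, 260.6]]
```

```bash
cat > place.py <<'E'
from org import *
ORG=(np.array([.539,-.2355]),.061)
def inhand(tcp0,ori0,O0):  # thing upright, yaw of the rack
    R0=Ro.from_euler("xyz",ori0); Rm=Ro.from_euler("z",RK[1])
    return Rm.inv()*R0, Rm.inv().apply(np.array(tcp0)-O0)
MAG=inhand([.6038,.1575,.1451],[3.138,.697,.196],rk(-.046,0,.045))
def target(H,n,y,a,tilt=22,s=None):
    s=s or sense(); Rm=Ro.from_euler("z",ORG[1])*Ro.from_euler("y",np.radians(tilt)); O=rk(*sl(n,y,a),ORG)
    R=Rm*H[0]; tcp=O+Rm.apply(H[1]); rv=(R*Ro.from_euler("xyz",s["orientation"]).inv()).as_rotvec()
    print((n,y,a),"rv",rv.round(3),np.degrees(np.linalg.norm(rv)).round(1),"cm",((tcp-s["ee_pos"])*100).round(2),"tcp",tcp.round(4)); return tcp,R
def pose(H,s=None):
    s=s or sense(); Rm=Ro.from_euler("xyz",s["orientation"])*H[0].inv(); return s["ee_pos"]-Rm.apply(H[1]),Rm
E
python3 - <<'E'
from place import *
from kin import ik
for a in(170,130,60,0):
    t,R=target(MAG,0,0,a); 
    print([q.round(2).tolist() for q in ik(t,R.as_matrix())])
O,Rm=pose(MAG);print(O,Rm.as_euler("xyz").round(3))
print("loop top outer, handle bottom", (proj(C8,[O+Rm.apply([0,0,.21]),O+Rm.apply([-.0065,0,.15])])*1.5).round(1))
E
```

```text
(0, 0, 170) rv [-0.047  0.389 -0.043] 22.6 cm [ 18.77 -15.82  -1.29] tcp [ 0.6508 -0.2286  0.2641]
[[-0.5, 0.4, 1.58, 0.37, 0.78, 0.79]]
(0, 0, 130) rv [-0.047  0.389 -0.043] 22.6 cm [ 17.28 -15.92  -5.  ] tcp [ 0.6358 -0.2296  0.227 ]
[[-0.52, 0.41, 1.65, 0.41, 0.7, 0.72]]
(0, 0, 60) rv [-0.047  0.389 -0.043] 22.6 cm [ 14.66 -16.07 -11.49] tcp [ 0.6096 -0.2312  0.1621]
[[-0.54, 0.46, 1.77, 0.52, 0.56, 0.57]]
(0, 0, 0) rv [-0.047  0.389 -0.043] 22.6 cm [ 12.42 -16.21 -17.05] tcp [ 0.5872 -0.2325  0.1065]
[[-0.57, 0.52, 1.85, 0.68, 0.46, 0.38]]
[ 0.45208798 -0.07019279  0.17678738] [ 0.014 -0.008  0.107]
loop top outer, handle bottom [[389.5 105.5]
 [387.8 345.9]]
```

```bash
python3 -m inch '[-0.01,0.078,-0.009,0.5,-3,0.5,1, -0.019,0.156,-0.017,2,-6,1,1, -0.028,0.233,-0.026,4,-9,1,1, -0.038,0.311,-0.034,7,-12,1,1, -0.047,0.389,-0.043,10,-14,1,1]'
python3 -m inch '[0,0,0,2,-0.6,0,1, 0,0,0,4,-1.2,-0.5,1, 0,0,0,6,-1.5,-1,1, 0,0,0,8,-1.8,-1.8,1, 0,0,0,8.8,-1.8,-2.3,1]'
python3 - <<'E'
from place import *
for a in(170,130,100): target(MAG,0,0,a)
print(sense()["joints"])
E
```

```text
time: 12.7
ee_pos: [0.5645, -0.2122, 0.2874]
orientation: [3.132, 1.083, 0.053]
contact_force: [-0.7, 0.3, -1.5]
width: 0.021
time: 13.2
ee_pos: [0.6525, -0.228, 0.2632]
orientation: [3.137, 1.081, 0.06]
contact_force: [-0.7, 0.2, -2.3]
width: 0.0211
(0, 0, 170) rv [ 0.    -0.    -0.001] 0.1 cm [-0.18 -0.07  0.09] tcp [ 0.6508 -0.2286  0.2641]
(0, 0, 130) rv [ 0.    -0.    -0.001] 0.1 cm [-1.67 -0.16 -3.62] tcp [ 0.6358 -0.2296  0.227 ]
(0, 0, 100) rv [ 0.    -0.    -0.001] 0.1 cm [-2.8  -0.23 -6.4 ] tcp [ 0.6246 -0.2302  0.1992]
[-0.4998573   0.4012205   1.57576834  0.36533076  0.77449979  0.79378866]
```

```bash
python3 -m inch '[0,0,0,-0.7,-0.1,-1.5,1, 0,0,0,-1.4,-0.2,-3,1, 0,0,0,-2.1,-0.2,-4.7,1, 0,0,0,-2.8,-0.2,-6.4,1, 0,0,0,-2.8,-0.2,-6.4,1]'
python3 - <<'E'
from place import *
s=sense();target(MAG,0,0,100)
def crop(c,x,y,w,h,k):
    im=snapshot(c)[:,:,::-1]; o=cv2.convertScaleAbs(cv2.resize(im[y:y+h,x:x+w],None,fx=k,fy=k,interpolation=cv2.INTER_CUBIC),alpha=1.6,beta=15); C=cam(c)
    O,Rm=pose(MAG,s)
    pts=[O+Rm.apply([0,dy,dz]) for dy in(-.04,.04) for dz in(0,.062)]
    for X in pts:
        u=(proj(C,X)[0]-[x,y])*k; cv2.circle(o,tuple(int(v) for v in u),3,(0,0,255),1)
    for n,yy,a in((12,-50,83),(12,50,83),(-12,-50,67),(-12,50,67)):
        u=(proj(C,rk(*sl(n,yy,a),ORG))[0]-[x,y])*k; cv2.circle(o,tuple(int(v) for v in u),3,(0,255,0),1)
    return o
a=crop("scene",155,150,100,100,4);b=crop("top",295,120,75,100,4)
M=np.zeros((400,720,3),np.uint8);M[:,:400]=a;M[:,410:710]=b;cv2.imwrite("pics/v9.png",M)
E
```

```text
time: 13.7
ee_pos: [0.6217, -0.2298, 0.1979]
orientation: [3.141, 1.084, 0.063]
contact_force: [-0.4, 0.8, -1.6]
width: 0.0213
(0, 0, 100) rv [-0.002 -0.003 -0.   ] 0.2 cm [ 0.29 -0.05  0.12] tcp [ 0.6246 -0.2302  0.1992]
```

View pics/v9.png

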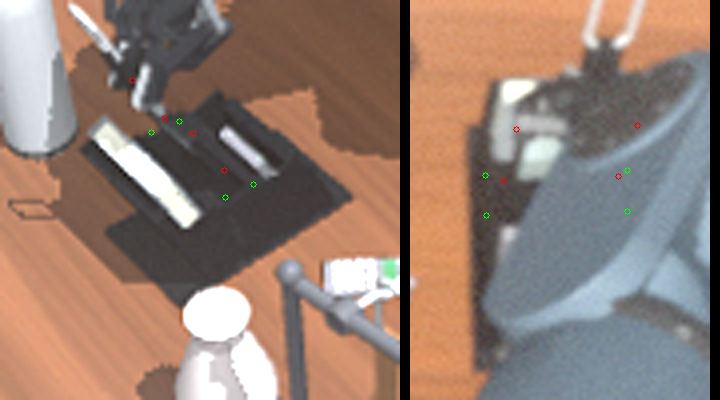

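```bash
python3 -m inch '[-0.002,-0.003,0,0.25,-0.05,0,1, -0.002,-0.003,0,-0.1,-0.1,-0.9,1, -0.002,-0.003,0,-0.7,-0.12,-2.3,1, -0.002,-0.003,0,-1.3,-0.15,-3.8,1, -0.002,-0.003,0,-1.9,-0.2,-5.3,1]'
python3 - <<'E'
from place import *
s=sense();print(s["contact_force"]);target(MAG,0,0,40);target(MAG,0,0,3)
E
```

```text
time: 14.3
ee_pos: [0.6042, -0.2332, 0.1467]
orientation: [3.129, 1.077, 0.052]
contact_force: [0.2, 0.5, -1.5]
width: 0.0208
[ 0.19912908  0.45357268 -1.50335161]
(0, 0, 40) rv [0.003 0.004 0.   ] 0.3 cm [-0.2   0.16 -0.32] tcp [ 0.6022 -0.2316  0.1435]
(0, 0, 3) rv [0.003 0.004 0.   ] 0.3 cm [-1.59  0.08 -3.75] tcp [ 0.5883 -0.2325  0.1092]
```

```bash
python3 -m inch '[0.003,0.004,0,-0.3,0.15,-0.7,1, 0.003,0.004,0,-0.6,0.13,-1.4,1, 0.003,0.004,0,-0.9,0.12,-2.1,1, 0.003,0.004,0,-1.2,0.1,-2.7,1, 0.003,0.004,0,-1.4,0.1,-3.2,1]'
python3 - <<'E'
from place import *
s=sense();print(s["contact_force"]);target(MAG,0,0,0)
E
```

```text
time: 14.8
ee_pos: [0.5903, -0.2323, 0.1151]
orientation: [3.137, 1.081, 0.058]
contact_force: [-0.6, 0.8, -1.9]
width: 0.0214
[-0.63262443  0.7975176  -1.86777282]
(0, 0, 0) rv [0. 0. 0.] 0.0 cm [-0.31 -0.02 -0.86] tcp [ 0.5872 -0.2325  0.1065]
```

Descend slowly until contact.

```bash
python3 -m inch '[0,0,0,-0.05,0,-0.15,1, 0,0,0,-0.1,0,-0.3,1, 0,0,0,-0.18,0,-0.45,1, 0,0,0,-0.22,0,-0.55,1, 0,0,0,-0.25,0,-0.65,1]'
python3 -m inch '[0,0,0,-0.03,0,-0.06,1, 0,0,0,-0.05,0,-0.12,1, 0,0,0,-0.07,0,-0.18,1, 0,0,0,-0.1,0,-0.24,1, 0,0,0,-0.1,0,-0.24,1]'
python3 - <<'E'
from place import *
s=sense();print(s["contact_force"]);target(MAG,0,0,0)
E
```

```text
time: 15.3
ee_pos: [0.588, -0.2323, 0.1089]
orientation: [3.137, 1.081, 0.058]
contact_force: [-0.1, 0.6, -1.8]
width: 0.0213
time: 15.8
ee_pos: [0.5874, -0.2325, 0.1069]
orientation: [3.136, 1.08, 0.058]
contact_force: [1.4, 0.4, 3.8]
width: 0.0209
[1.38881167 0.42345084 3.77227486]
(0, 0, 0) rv [0.    0.001 0.001] 0.1 cm [-0.02 -0.   -0.05] tcp [ 0.5872 -0.2325  0.1065]
```

```bash
python3 -m inch '[0,0,0,0.05,0,-0.08,1, 0,0,0,0.1,0,-0.1,1, 0,0,0,0.1,0,-0.1,0.7, 0,0,0,0.1,0,-0.1,0.65, 0,0,0,0.1,0,-0.1,0.6]'
python3 - <<'E'
from place import *
s=sense();print(s["joints"]);R=Ro.from_euler("xyz",s["orientation"]).as_matrix();print("back 10cm",(-10*R[:,0]).round(2))
E
```

```text
time: 16.3
ee_pos: [0.5877, -0.2322, 0.1052]
orientation: [3.138, 1.082, 0.059]
contact_force: [0.4, 0.1, 0.2]
width: 0.0346
[-0.56628657  0.52261795  1.84645647  0.675723    0.45549246  0.37522327]
back 10cm [-4.69 -0.28  8.83]
```

```bash
python3 -m inch '[0,0,0,-0.5,0,0.9,0.6, 0,0,0,-1.4,-0.1,2.6,0.6, 0,0,0,-2.8,-0.2,5.3,0.6, 0,0,0,-4.2,-0.2,8,0.55, 0,0,0,-5.6,-0.3,10.6,0.5]'
python3 - <<'E'
from place import *
s=sense();im=snapshot("wrist");np.save("s10.npy",np.r_[s["ee_pos"],s["orientation"]])
C=cam("wrist",s);o=cv2.convertScaleAbs(cv2.resize(im[:,:,::-1],(768,576)),alpha=1.5,beta=10)
for n,y,a,col in((12,-40,62,(0,0,255)),(12,40,62,(0,0,255)),(0,-50,75,(0,255,0)),(0,50,75,(0,255,0)),(-26,-33,67.6,(0,255,0)),(-50,-16,60,(255,0,255)),(-50,-50,60,(255,0,255)),(-26,-16,60,(255,0,255)),(-26,-50,60,(255,0,255)),(-50,-50,39,(255,255,0)),(-50,50,39,(255,255,0))):
    u=proj(C,rk(*sl(n,y,a),ORG))[0]*1.5;cv2.drawMarker(o,tuple(int(v) for v in u),col,0,10)
cv2.imwrite("pics/v10.png",o)
g=rk(-.046,.085,.045+.115)
to("open pre",g,40,RK[1],-1,.12)
E
```

```text
time: 16.8
ee_pos: [0.5309, -0.2352, 0.2129]
orientation: [3.136, 1.081, 0.058]
contact_force: [0.8, 0.3, -0.5]
width: 0.0427
open pre rv [ 0.055 -0.376  0.134] deg 23.1 cm [-3.11 45.95  0.79] tcp [0.4999 0.2234 0.2249]
```

View pics/v10.png

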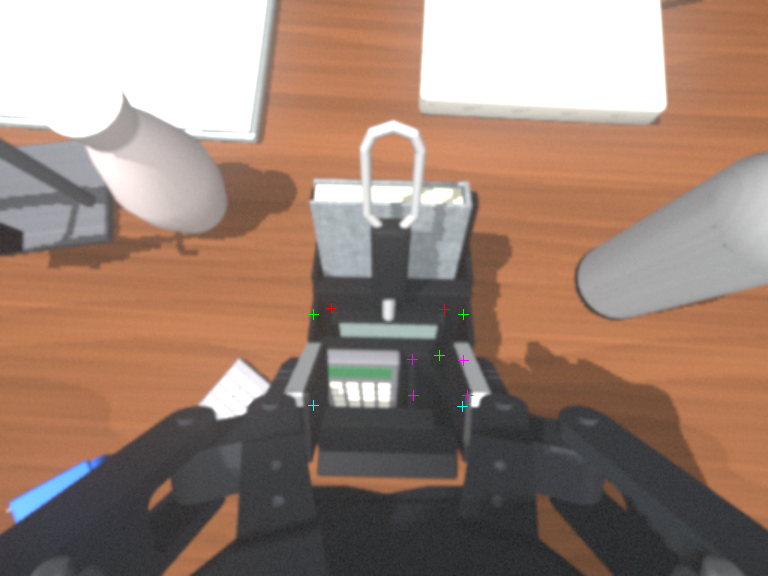

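Wrist view: the magnifier stands in the wide slot. Its neck is at (388,310) and the slot markers at (313..463,314), so it is centred. The lens top strip is at row 330, inside the slot. The calculator at (363,380) and the notebook have not moved, and the narrow slot is clear near (438,375). Next, the opener.

```bash
python3 -m inch '[0.008,-0.07,0.01,-2,0.5,2,0.55, 0.016,-0.14,0.02,-4,3,4,0.55, 0.024,-0.21,0.03,-6,6.5,6,0.55, 0.032,-0.28,0.04,-7,10,6.4,0.55, 0.04,-0.34,0.05,-7.5,14,6.4,0.55]'
python3 -m inch '[0.003,-0.01,0.01,0,4,0,0.55, 0.006,-0.02,0.02,0,8,0,0.55, 0.01,-0.03,0.04,0,12,0,0.55, 0.013,-0.035,0.06,0,16,-0.5,0.55, 0.015,-0.036,0.08,0,20,-1,0.55]'
python3 - <<'E'
from h import *
print(sense()["joints"]);to("open pre",rk(-.046,.085,.16),40,RK[1],-1,.12)
E
```

```text
time: 17.35
ee_pos: [0.4559, -0.0948, 0.2766]
orientation: [-3.133, 0.735, 0.118]
contact_force: [0.5, 0.2, -0.1]
width: 0.0381
time: 17.85
ee_pos: [0.4563, 0.1062, 0.266]
orientation: [-3.12, 0.699, 0.209]
contact_force: [1.4, -1.1, 0.8]
width: 0.0383
[ 0.06735328 -0.10991443  2.35947185  1.34143517  0.11154699  0.16097154]
open pre rv [-0.016 -0.004  0.002] deg 1.0 cm [ 4.35 11.72 -4.11] tcp [0.4999 0.2234 0.2249]
```

```bash
python3 -m inch '[-0.005,-0.001,0,0.5,2,-0.3,0.55, -0.01,-0.002,0,1,4,-0.6,0.55, -0.016,-0.004,0.002,1.5,6,-1,0.55, -0.016,-0.004,0.002,2,8,-1.3,0.55, -0.016,-0.004,0.002,2,10,-1.5,0.55]'
python3 -m inch '[0,0,0,0,0.5,0,0.55, 0,0,0,0.2,1,0,0.55, 0,0,0,0.4,1.5,0,0.55, 0,0,0,0.5,1.7,-0.2,0.55, 0,0,0,0.5,1.7,-0.2,0.55]'
python3 - <<'E'
from h import *
print(sense()["joints"]);to("open pre",rk(-.046,.085,.16),40,RK[1],-1,.12)
E
```

```text
time: 18.35
ee_pos: [0.4767, 0.1511, 0.2649]
orientation: [-3.093, 0.672, 0.266]
contact_force: [-0.3, 0.7, 0.6]
width: 0.0382
time: 18.85
ee_pos: [0.4819, 0.1668, 0.2596]
orientation: [-3.091, 0.668, 0.27]
contact_force: [-0.2, -0.7, -0.1]
width: 0.0383
[ 2.22544088e-01  1.53001935e-04  2.30077106e+00  2.60014596e+00
  7.18204626e-02 -1.00894123e+00]
open pre rv [-0.045  0.02  -0.04 ] deg 3.7 cm [ 1.79  5.66 -3.47] tcp [0.4999 0.2234 0.2249]
```

```bash
python3 -m inch '[-0.01,0.005,-0.01,0.3,1.5,-0.7,0.55, -0.02,0.01,-0.02,0.6,3,-1.4,0.55, -0.045,0.02,-0.04,0.9,4.5,-2,0.55, -0.045,0.02,-0.04,1.4,5.7,-2.8,0.55, -0.045,0.02,-0.04,1.8,5.7,-3.5,0.55]'
python3 - <<'E'
from h import *
s=sense();print(s["joints"]);to("open pre",rk(-.046,.085,.16),40,RK[1],-1,.12)
im=snapshot("wrist");C=cam("wrist",s);o=im[:,:,::-1].copy()
for X in(rk(-.0525,.085,.16),rk(-.046,.085,.045),rk(-.046,.085,.25)):
    u=proj(C,X)[0];print(u.round(1));cv2.drawMarker(o,tuple(int(v) for v in u),(0,0,255),0,8)
cv2.imwrite("pics/v11.png",o)
E
```

```text
time: 19.35
ee_pos: [0.4978, 0.2072, 0.2493]
orientation: [-3.101, 0.65, 0.251]
contact_force: [0.1, -0.6, -0.3]
width: 0.0385
[ 0.34466006  0.08857096  2.25362013  3.70186382  0.14015534 -2.02956841]
open pre rv [-0.041  0.04  -0.029] deg 3.7 cm [ 0.21  1.62 -2.44] tcp [0.4999 0.2234 0.2249]
[247.5 211.6]
[253.2 255.3]
[240.2 136.5]
```

View pics/v11.png

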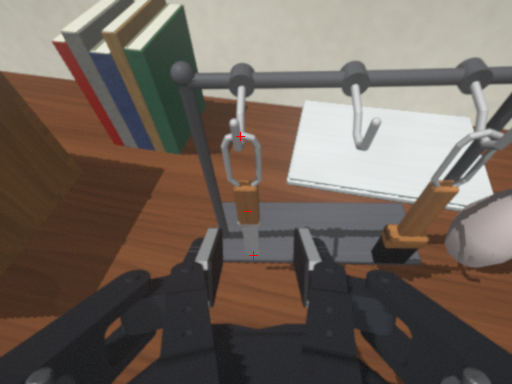

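The opener still hangs on hook_left. Its handle is at (247,205) and its loop at (241,160), so the markers agree to about 1 px. Now I finish aligning and go in.

```bash
python3 -m inch '[-0.013,0.013,-0.01,0,0.5,-0.8,0.55, -0.027,0.027,-0.02,0.1,1,-1.6,0.55, -0.041,0.04,-0.029,0.2,1.6,-2.4,0.55, -0.041,0.04,-0.029,0.2,1.6,-2.4,0.55, -0.041,0.04,-0.029,0.2,1.6,-2.4,0.55]'
python3 - <<'E'
from h import *
s=sense();print(s["joints"]);to("pre",rk(-.046,.085,.16),40,RK[1],-1,.12);to("mid",rk(-.046,.085,.16),40,RK[1],-1,.06);to("g",rk(-.046,.085,.16),40,RK[1],-1,.003)
E
```

```text
time: 19.9
ee_pos: [0.4993, 0.2234, 0.225]
orientation: [-3.14, 0.699, 0.2]
contact_force: [0.2, -0.5, -0.6]
width: 0.0384
[ 0.41466284  0.15610254  2.22264199  4.17981957  0.1903901  -2.46004529]
pre rv [-0.001 -0.001 -0.002] deg 0.1 cm [ 0.06 -0.   -0.01] tcp [0.4999 0.2234 0.2249]
mid rv [-0.001 -0.001 -0.002] deg 0.1 cm [ 4.56  0.9  -3.87] tcp [0.5449 0.2324 0.1864]
g rv [-0.001 -0.001 -0.002] deg 0.1 cm [ 8.85  1.75 -7.53] tcp [0.5878 0.2409 0.1497]
```

```bash
python3 -m inch '[0,0,0,2,0.4,-1.7,0.55, 0,0,0,4,0.8,-3.4,0.55, 0,0,0,6,1.2,-5.1,0.55, 0,0,0,7.5,1.5,-6.4,0.55, 0,0,0,8.85,1.75,-7.5,0.55]'
python3 -m inch '[0,0,0,0,0,0,0.55, 0,0,0,0,0,0,1, 0,0,0,0,0,0,1, 0,0,0,0,0,0,1, 0,0,0,0,0,0,1]' 45
python3 - <<'E'
from h import *
s=sense();print(s["joints"],s["ee_pos"],s["orientation"]);to("g",rk(-.046,.085,.16),40,RK[1],-1,.003)
E
```

```text
time: 20.4
ee_pos: [0.5884, 0.2408, 0.1493]
orientation: [-3.139, 0.7, 0.2]
contact_force: [0.4, 0.3, 0.7]
width: 0.0383
time: 20.9
ee_pos: [0.5873, 0.2413, 0.1502]
orientation: [-3.14, 0.7, 0.2]
contact_force: [-0.5, -0.6, 0.8]
width: 0.021
[ 0.37092279  0.44550973  2.06582145  3.65820577  0.26717986 -1.95960927] [0.58732722 0.24125422 0.15018751] [-3.14008712  0.69960837  0.1996425 ]
g rv [-0.001 -0.002 -0.001] deg 0.1 cm [ 0.04 -0.03 -0.05] tcp [0.5878 0.2409 0.1497]
```

```bash
python3 -m inch '[0,0,0,0,0,0.8,1, 0,0,0,0,0,1.7,1, 0,0,0,0,0,2.6,1, 0,0,0,0,0,3.4,1, 0,0,0,0,0,3.7,1]'
python3 -m inch '[0,0,0,0,0,0,1, 0,0,0,-0.8,-0.16,0,1, 0,0,0,-1.6,-0.32,0,1, 0,0,0,-3,-0.6,0,1, 0,0,0,-5,-1,0,1]'
python3 -m inch '[0,0,0,-2.5,-0.5,1,1, 0,0,0,-5,-1,3,1, 0,0,0,-7.5,-3,5,1, 0,0,0,-9,-6,7,1, 0,0,0,-10,-9,8,1]'
python3 - <<'E'
from h import *
s=sense(); print(s["joints"],s["contact_force"],s["width"])
E
```

```text
time: 21.4
ee_pos: [0.5876, 0.2414, 0.1876]
orientation: [-3.14, 0.699, 0.2]
contact_force: [0.8, 0.5, -0.3]
width: 0.0208
time: 21.9
ee_pos: [0.5366, 0.231, 0.1861]
orientation: [-3.14, 0.701, 0.199]
contact_force: [0.2, -0.1, 0.2]
width: 0.0208
time: 22.4
ee_pos: [0.4351, 0.1499, 0.26]
orientation: [3.136, 0.688, 0.181]
contact_force: [-2.0, 9.9, -3.1]
width: 0.0213
[ 0.27042735 -0.10510385  2.38196245  4.49036932  0.07083313 -2.8679856 ] [-2.02002273  9.92701145 -3.09037854] 0.021256409375782975
```

```bash
python3 -m inch '[0.008,-0.05,0,0,-0.3,0,1, 0.016,-0.1,0,0,-1,0,1, 0.025,-0.15,0,0,-2,0,1, 0.03,-0.18,0,0.5,-3.5,0.3,1, 0.03,-0.18,0,1,-5,0.6,1]'
python3 - <<'E'
from h import *
s=sense(); print(s["joints"],s["contact_force"],s["wrist_torque"])
E
```

```text
time: 22.9
ee_pos: [0.4446, 0.1081, 0.2624]
orientation: [3.081, 0.557, 0.103]
contact_force: [-0.1, -0.4, -1.4]
width: 0.0208
[ 0.16930184 -0.0923352   2.45941262  3.37495378  0.24436809 -1.82327652] [-0.14792639 -0.3763808  -1.36724389] [-0.01517166  0.50354321 -0.0173297 ]
```

```bash
python3 -m inch '[0,0,0,0,-3.5,0.3,1, 0,0,0,0,-7,0.6,1, 0,0,0,0,-11,1,1, 0,0,0,0,-15,1.5,1, 0,0,0,0,-19,2,1]'
cat >> place.py <<'E'
OP=inhand([.5873,.2413,.1502],[-3.1401,.6996,.1996],rk(-.046,.085,.045))
def nar(y,a,n=0,tilt=22): return target(OP,-38.0+n,y,a-15.4,tilt)
E
python3 - <<'E'
from place import *
from kin import ik
print(sense()["joints"])
for a in(150,110,50,0):
    t,R=nar(-34,a); print([q.round(2).tolist() for q in ik(t,R.as_matrix())])
O,Rm=pose(OP);print(O.round(3),Rm.as_euler("xyz").round(3))
E
```

```text
time: 23.4
ee_pos: [0.4553, 0.0312, 0.2808]
orientation: [3.078, 0.524, 0.102]
contact_force: [0.4, 0.7, -0.5]
width: 0.0212
[-0.17175874 -0.14618135  2.46414842  2.2753178   0.3125323  -0.93219828]
(-38.0, -34, 134.6) rv [ 0.     0.561 -0.085] 32.5 cm [ 15.12 -29.62  -3.07] tcp [ 0.6065 -0.265   0.2501]
[[-0.6, 0.37, 1.65, 0.43, 0.77, 0.65]]
(-38.0, -34, 94.6) rv [ 0.     0.561 -0.085] 32.5 cm [ 13.62 -29.71  -6.78] tcp [ 0.5916 -0.2659  0.213 ]
[[-0.62, 0.39, 1.72, 0.48, 0.69, 0.57]]
(-38.0, -34, 34.6) rv [ 0.     0.561 -0.085] 32.5 cm [ 11.38 -29.85 -12.34] tcp [ 0.5691 -0.2673  0.1574]
[[-0.64, 0.44, 1.81, 0.58, 0.58, 0.42]]
(-38.0, -34, -15.4) rv [ 0.     0.561 -0.085] 32.5 cm [  9.51 -29.96 -16.98] tcp [ 0.5505 -0.2684  0.111 ]
[[-0.67, 0.49, 1.88, 0.71, 0.5, 0.26]]
[0.463 0.026 0.175] [-0.057 -0.174  0.142]
```

```bash
python3 -m inch '[0,0.112,-0.017,0,-3,0,1, 0,0.224,-0.034,0,-6,0,1, 0,0.336,-0.05,0,-9,0,1, 0,0.448,-0.067,0.5,-12,0,1, 0,0.561,-0.085,1,-15,0,1]'
python3 -m inch '[0,0,0,1,-3,0,1, 0,0,0,2,-6,0,1, 0,0,0,4,-9,-0.5,1, 0,0,0,6,-12,-1,1, 0,0,0,8,-14.6,-1.5,1]'
python3 - <<'E'
from place import *
print(sense()["joints"])
nar(-34,150);nar(-34,110)
E
```

```text
time: 23.9
ee_pos: [0.4672, -0.0251, 0.2869]
orientation: [3.135, 0.706, 0.148]
contact_force: [-0.0, 0.6, -0.2]
width: 0.0211
time: 24.4
ee_pos: [0.5484, -0.1721, 0.2719]
orientation: [3.135, 0.703, 0.148]
contact_force: [1.4, 0.7, 0.2]
width: 0.021
[-0.64076448  0.15606035  2.0633898   1.23271342  0.61116682 -0.17765365]
(-38.0, -34, 134.6) rv [-0.034  0.379 -0.09 ] 22.4 cm [ 5.82 -9.29 -2.18] tcp [ 0.6065 -0.265   0.2501]
(-38.0, -34, 94.6) rv [-0.034  0.379 -0.09 ] 22.4 cm [ 4.32 -9.39 -5.89] tcp [ 0.5916 -0.2659  0.213 ]
```

```bash
python3 -m inch '[-0.007,0.076,-0.018,0,-1.5,0,1, -0.014,0.152,-0.036,0,-3,0,1, -0.021,0.228,-0.054,1,-5,-0.3,1, -0.028,0.304,-0.072,2,-7,-0.6,1, -0.034,0.379,-0.09,3,-9.3,-1,1]'
python3 - <<'E'
from place import *
print(sense()["joints"])
nar(-34,150);nar(-34,110)
E
```

```text
time: 24.9
ee_pos: [0.5779, -0.2644, 0.2624]
orientation: [-3.14, 1.087, 0.062]
contact_force: [-0.2, -0.0, -0.0]
width: 0.0213
[-0.62665582  0.31376846  1.7022311   0.42994422  0.78780356  0.62969535]
(-38.0, -34, 134.6) rv [ 0.001 -0.003  0.001] 0.2 cm [ 2.86 -0.06 -1.23] tcp [ 0.6065 -0.265   0.2501]
(-38.0, -34, 94.6) rv [ 0.001 -0.003  0.001] 0.2 cm [ 1.37 -0.15 -4.94] tcp [ 0.5916 -0.2659  0.213 ]
```

```bash
python3 -m inch '[0,0,0,1.5,-0.1,-0.6,1, 0,0,0,2.2,-0.1,-1.8,1, 0,0,0,1.8,-0.15,-3.4,1, 0,0,0,1.4,-0.15,-4.9,1, 0,0,0,1.4,-0.15,-4.9,1]'
python3 - <<'E'
from place import *
s=sense();nar(-34,100);nar(-34,40)
O,Rm=pose(OP,s)
def crop(c,x,y,w,h,k):
    im=snapshot(c)[:,:,::-1]; o=cv2.convertScaleAbs(cv2.resize(im[y:y+h,x:x+w],None,fx=k,fy=k,interpolation=cv2.INTER_CUBIC),alpha=1.6,beta=15);return o
cv2.imwrite("pics/w12.png",crop("wrist",0,0,512,384,1.5))
E
```

```text
time: 25.4
ee_pos: [0.5905, -0.2642, 0.2106]
orientation: [-3.133, 1.087, 0.07]
contact_force: [-0.2, 0.5, -0.7]
width: 0.0211
(-38.0, -34, 84.6) rv [-0.002 -0.003 -0.001] 0.2 cm [-0.26 -0.2  -0.69] tcp [ 0.5878 -0.2661  0.2038]
(-38.0, -34, 24.6) rv [-0.002 -0.003 -0.001] 0.2 cm [-2.51 -0.33 -6.25] tcp [ 0.5654 -0.2675  0.1481]
```

```bash
python3 -m inch '[0,0,0,-0.2,-0.2,-0.6,1, 0,0,0,-0.6,-0.2,-1.6,1, 0,0,0,-1.1,-0.22,-2.8,1, 0,0,0,-1.6,-0.25,-4,1, 0,0,0,-1.6,-0.25,-4,1]'
python3 - <<'E'
from place import *
s=sense();print(s["contact_force"],s["wrist_torque"]);nar(-34,60);nar(-34,15)
E
```

```text
time: 25.95
ee_pos: [0.5753, -0.2677, 0.1722]
orientation: [-3.137, 1.084, 0.066]
contact_force: [-0.1, -0.1, -0.8]
width: 0.0211
[-0.11298079 -0.05621035 -0.78768679] [-0.01443927  0.28288143  0.03664288]
(-38.0, -34, 44.6) rv [-0.001 -0.    -0.   ] 0.0 cm [-0.24  0.06 -0.55] tcp [ 0.5729 -0.2671  0.1667]
(-38.0, -34, -0.40000000000000036) rv [-0.001 -0.    -0.   ] 0.0 cm [-1.92 -0.04 -4.72] tcp [ 0.5561 -0.2681  0.125 ]
```

```bash
python3 -m inch '[0,0,0,-0.3,0,-0.7,1, 0,0,0,-0.7,0,-1.7,1, 0,0,0,-1.1,0,-2.7,1, 0,0,0,-1.5,0,-3.7,1, 0,0,0,-1.9,0,-4.6,1]'
python3 - <<'E'
from place import *
s=sense();print(s["contact_force"],s["wrist_torque"]);nar(-34,0)
E
```

```text
time: 26.45
ee_pos: [0.5576, -0.2683, 0.1279]
orientation: [3.141, 1.081, 0.062]
contact_force: [0.6, 0.6, -2.2]
width: 0.0212
[ 0.59990936  0.60672788 -2.15303293] [-0.02242667  0.33370071 -0.00815856]
(-38.0, -34, -15.4) rv [ 0.002  0.003 -0.   ] 0.2 cm [-0.71 -0.02 -1.68] tcp [ 0.5505 -0.2684  0.111 ]
```

```bash
python3 -m inch '[0,0,0,-0.1,0,-0.25,1, 0,0,0,-0.2,0,-0.5,1, 0,0,0,-0.3,0,-0.75,1, 0,0,0,-0.4,0,-1,1, 0,0,0,-0.5,0,-1.2,1]'
python3 -m inch '[0,0,0,-0.03,0,-0.08,1, 0,0,0,-0.06,0,-0.16,1, 0,0,0,-0.1,0,-0.24,1, 0,0,0,-0.13,0,-0.32,1, 0,0,0,-0.16,0,-0.4,1]'
python3 - <<'E'
from place import *
s=sense();print(s["contact_force"],s["wrist_torque"]);nar(-34,0)
E
```

```text
time: 26.95
ee_pos: [0.5527, -0.2682, 0.1161]
orientation: [-3.141, 1.081, 0.063]
contact_force: [-0.4, -0.8, -1.2]
width: 0.0208
time: 27.45
ee_pos: [0.551, -0.2682, 0.112]
orientation: [-3.141, 1.081, 0.063]
contact_force: [0.3, 0.1, -1.2]
width: 0.0209
[ 0.30421136  0.1400616  -1.19754673] [-0.03058502  0.24288093 -0.01914453]
(-38.0, -34, -15.4) rv [ 0.001  0.002 -0.   ] 0.1 cm [-0.05 -0.02 -0.1 ] tcp [ 0.5505 -0.2684  0.111 ]
```

```bash
python3 -m inch '[0,0,0,-0.02,0,-0.05,1, 0,0,0,-0.04,0,-0.1,1, 0,0,0,-0.06,0,-0.15,1, 0,0,0,-0.08,0,-0.2,1, 0,0,0,-0.08,0,-0.2,1]'
python3 - <<'E'
from place import *
s=sense();print(s["contact_force"],s["wrist_torque"]);nar(-34,0)
E
```

```text
time: 27.95
ee_pos: [0.5507, -0.2683, 0.1107]
orientation: [3.141, 1.08, 0.062]
contact_force: [1.2, 1.2, 4.4]
width: 0.0213
[1.20367662 1.24282785 4.41722549] [ 0.30957741 -0.13513861 -0.00300186]
(-38.0, -34, -15.4) rv [ 0.001  0.003 -0.   ] 0.2 cm [-0.03 -0.01  0.03] tcp [ 0.5505 -0.2684  0.111 ]
```

```bash
python3 -m inch '[0,0,0,0,0,-0.07,1, 0,0,0,0,0,-0.07,1, 0,0,0,0,0,-0.07,0.75, 0,0,0,0,0,-0.07,0.67, 0,0,0,0,0,-0.07,0.67]'
python3 -m inch '[0,0,0,-0.5,0,0.9,0.67, 0,0,0,-1.4,-0.1,2.6,0.67, 0,0,0,-2.8,-0.2,5.3,0.67, 0,0,0,-4.2,-0.2,8,0.67, 0,0,0,-5.6,-0.3,10.6,0.67]'
python3 - <<'E'
from place import *
s=sense();C=cam("wrist",s);im=snapshot("wrist");o=cv2.convertScaleAbs(cv2.resize(im[:,:,::-1],(720,540)),alpha=1.5,beta=10);k=720/512
for n,y,a,col in((-38,-34,90-15.4,(0,0,255)),(-26,-34,90-15.4,(0,255,0)),(0,0,62,(255,0,255))):
    u=proj(C,rk(*sl(n,y,a),ORG))[0]*k;cv2.drawMarker(o,tuple(int(v) for v in u),col,0,10);print(u)
t=snapshot("scene")[:,:,::-1];t=cv2.resize(t[140:330,150:350],None,fx=3,fy=3,interpolation=cv2.INTER_CUBIC)
M=np.zeros((600,800,3),np.uint8);M[:,:]=0
a=cv2.resize(o[60:480,180:620],None,fx=1,fy=1);M[:420,:440]=a;b=cv2.resize(t,(360,342));M[:342,440:800]=b
cv2.imwrite("pics/v12.png",M)
E
```

```text
time: 28.45
ee_pos: [0.5501, -0.2681, 0.1092]
orientation: [-3.141, 1.082, 0.063]
contact_force: [-0.6, -0.9, 0.8]
width: 0.028
time: 28.95
ee_pos: [0.4931, -0.2711, 0.2167]
orientation: [-3.141, 1.082, 0.062]
contact_force: [1.2, -0.9, 0.2]
width: 0.0283
[365.16492291 286.04289143]
[365.12886143 271.55012816]
[320.75969311 252.37453541]
```

View pics/v12.png

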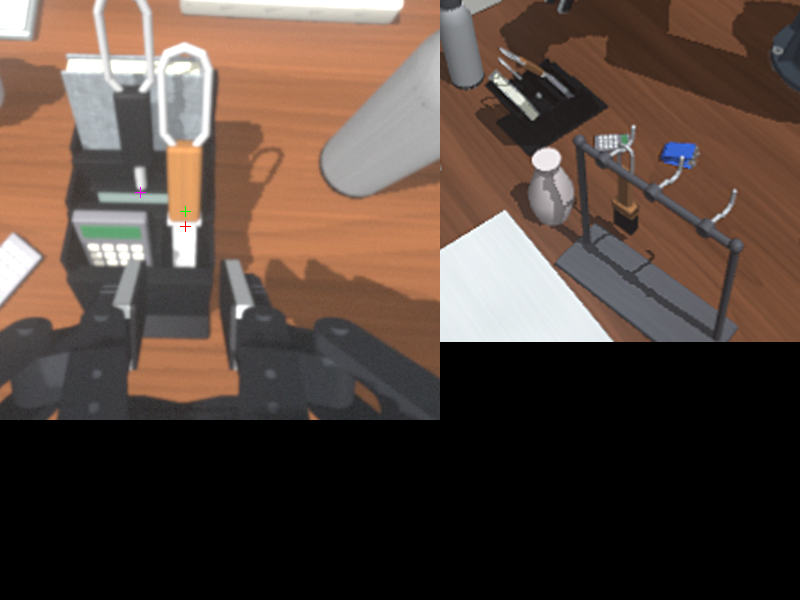

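Final view: the opener stands in the narrow slot, with its handle/blade boundary at (185,222) against the predicted (185,211–226) for a tool fully home. The magnifier is in the wide slot, and the calculator and notebook have not moved. The brush still hangs and the other two hooks are empty. The gripper is clear.

```bash
python3 -m inch '[0,0,0,-0.7,0,0.7,0.67, 0,0,0,-1.5,0,1.5,0.67, 0,0,0,-1.5,0,1.5,0.67, 0,0,0,-1.5,0,1.5,0.67, 0,0,0,-1.5,0,1.5,0.67]'
python3 -c "
from bench import *
s=sense();print(s['contact_force'],s['time']);snapshot('scene')
for l in('magnifier','opener','brush'):print(l,[(d['location'].round(3) if hasattr(d['location'],'round') else d['location'],round(d['confidence'],2)) for d in find_in('scene',l)[:2]])
print(hand_in())"
```

```text
time: 29.55
ee_pos: [0.4792, -0.2711, 0.2298]
orientation: [-3.14, 1.082, 0.064]
contact_force: [0.2, 0.5, 0.5]
width: 0.028
[0.19190631 0.52878395 0.46216773] 29.55
magnifier [([0.5979, -0.2217, 0.1288], 0.57)]
opener [([0.577, -0.2546, 0.1378], 0.61)]
brush [([0.6121, 0.0806, 0.1132], 0.82)]
the job is handed in; nothing more can be done
None
```

I put both tools away in the organiser, magnifier first, and handed the job in at about 30 s.

- **Hooks:** I lifted each tool about 37–38 mm to clear its hook tip before drawing it off. The force readings stayed small throughout.
- **Placing:** I lowered each one along the lean of its slot. They touched the slot floor within about 1 mm of the computed depth, at roughly 6 N, and I let go only after that contact.
- **Last checks:**
  - In the final picture the magnifier is centred in the wide slot in front of the notebook.
  - The opener is in the narrow slot, with its handle/blade boundary where it should be for a fully home tool.
  - The brush still hangs; the calculator and notebook have not visibly moved.
  - The network's positions for both tools and the brush agree with this, but at middling confidence for the two tools (0.57–0.61).
  - The gripper stood clear with almost no contact force.

My first approach to the magnifier ran into wrist-joint limits before touching anything. I backed off and turned the wrist half a turn, which cost a few seconds. One reading of about 10 N while the opener was already off its hook was gone at the next reading. I took it as the arm's own motion, with a wrist joint at its limit at that moment.

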